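# Lock a levelling screw of a fixture frame with its jam nut

## Task

The fixture frame has been levelled; lock its front levelling screw without losing that setting. Slide the big open-ended spanner fully home onto the two flats at the foot of the screw and leave it lying there with its shank just inside the frame's hold-down lug, so that the lug keeps the screw from turning along. Then swing the jam nut's lever clockwise until the nut is tight at about 0.65 N m, not overtightened, and leave everything else where it is.

Things in the scene. Friction and masses are not known exactly. Their poses are not given: they have to be found in the camera images.
- frame: Fixed frame of aluminium profiles, 40 mm square, tops 46 mm above the granite. Origin: on the granite on the screw's axis; +x away from the robot, +y left. Rails along x: y 45..85 and -260..-220 mm, x -93..270; cross rail x 50..90. Bracket boss 48 mm across, z 30..46, at the origin. Cradle from x 140, 58..133 mm tall. At y -180 a second screw, 82 mm tall, locked already: leave alone.
- lug_edge (a point): Near inner corner of the steel hold-down lug on the left rail's robot-side end: 111 mm before and 18 mm left of the screw's axis, 14 mm above the granite. The lug spans x -111..-93, y 18..99 mm, z 6..22 mm of the frame. The spanner's shank, 11 mm to either side of its middle, comes to bear here when the screw is dragged clockwise.
- screw: Upright levelling screw, 20 mm stem, 86 mm tall; foot disc 52 mm wide, 5 mm thick. Origin: its axis, on the granite. Collar z 6..23 mm, 40 mm round with two flats 30 mm apart. Its x axis runs along the flats (within 3 deg of the frame's x), the way the spanner slides on. Unheld it slips at 0.15 N m; with the spanner on it turns 0.02 to 0.11 rad plus play till the shank bears on the lug.
- collar (a point): Point on the screw's axis, 11 mm above the granite, at the flats.
- flat_mark (a point): Point that turns with the screw, on its x axis 50 mm from its axis, 11 mm above the granite (no visible part).
- washer (a joint): How far the spring washer under the nut (42 mm across, 3 mm thick, on the boss) is squeezed flat, in m: 0 until the nut meets it, then 1 mm per rad of nut turn; 0.08 mm is tight, over 0.32 mm is overtightened. Far too small to be seen in the noisy reading: feel the torque instead.
- nut: Hexagonal jam nut with a lever, 36 mm across flats, 15 mm high, just above the washer. Clockwise seen from above tightens. It runs freely (0.05 N m) for an unknown 0.35 to 0.75 rad to the washer; from there it takes 0.3 N m plus 2.5 N m per rad, with up to 0.3 rad more in which the held screw is dragged along till the spanner bears. It stays where it is left.
- lever_grip (a point): Middle of the lever's plain metal grip, 14 mm thick, 85 mm from the screw's axis, 73.5 mm above the granite; the lever ends 103 mm from the axis. 0.65 N m is a push of 7.6 N here. It starts right of the screw, 20 to 90 deg clockwise from the frame's +x, and has room to about 150 deg.
- spanner: Big steel open-ended spanner, 213 mm long, 10 mm thick, about 0.3 kg, lying flat. Origin: centre of its jaw, on the underside; x points out of the mouth, z up. Jaw 31.5 mm wide; prongs with round tips to x = 17 mm, throat at x = -21, head 60 mm wide to x = -34, tapering to a straight shank 22 mm wide from x = -50 to -196.
- jaw (a point): Centre of the big spanner's jaw, at half its thickness; on the screw's axis within 1 or 2 mm when fully home.
- shank (a point): Point on the big spanner's shank, 148 mm behind the jaw's centre, at half its thickness: a good place to grip, clear of the lug.
- small_spanner: A smaller spanner, 145 mm long, jaw 21 mm: too small, to be left alone. The two spanners lie left of the frame; which is nearer changes.
- bolt: Loose hexagon bolt standing on its head inside the frame right of the screw, 55 mm tall: leave alone.
- spacer: Loose aluminium ring, 32 mm across, 12 mm high, inside the frame right of the screw: leave alone.
- ball_stand: Black stand with a white reference ball, 118 mm tall: leave alone.
- v_block: Steel V-block 60 x 50 x 42 mm: leave alone.
There are look-alikes about, which are no part of the job. What is shaped like the spanner but purple or turquoise is not meant.

How it is judged:
On the way, in this order (a step that is already met when the one before it is completed fails the run):
1. the big spanner sits fully home on the screw's flats (horizontal distance between jaw and collar below 0.006 m and height (world z) of jaw between 0.005 and 0.02 m and angle between the x axis of spanner and the x axis of screw, either way round below 0.2 rad), for 0.2 s.
2. the jam nut is tight (0.5 N m or more, washer squeezed 0.08 mm) while the spanner is on the screw (value of joint washer above 8e-05 m and horizontal distance between jaw and collar below 0.008 m), for 0.2 s.
At the end, for the whole second after the job is handed in: Nut tight (washer squeezed 0.08 mm or more: 0.5 N m), screw turned less than 0.26 rad (15 deg) from its setting, big spanner still and lying on the flats, jaw within 8 mm of the screw's axis, shank point 30 mm right to 22 mm left of that axis (inside the lug), everything released (all of step 2 and distance of flat_mark from where it was at the start of the episode below 0.0131 m and y of shank in the frame of frame between -0.03 and 0.022 m and height (world z) of jaw between 0.005 and 0.02 m and linear speed of spanner below 0.01 m/s); the robot touches nothing.
It fails at once if the nut is overtightened (washer squeezed more than 0.32 mm, about 1.1 N m) (value of joint washer above 0.00032 m).
It fails at once if the screw is turned more than 0.35 rad (20 deg) from its setting (distance of flat_mark from where it was at the start of the episode above 0.0175 m).
It fails at once if another thing is disturbed (moved more than 15 mm) (distance of any of small_spanner, bolt, spacer, ball_stand, v_block from where it was at the start of the episode above 0.015 m).
It also fails if it takes over 61 s, if anything falls off the work surface, if the arm or the gripper's body presses on something with over 40 N, if the wrist force passes 120 N, or if a joint passes its speed limit or range.

## Robot

A 6-joint arm with a two-finger parallel gripper is mounted at the origin on the work surface. World frame = base frame: x ahead of the robot, y to its left, z up, the work surface at z = 0. Lengths are in m, angles in rad, forces in N, time in s.
With the tool pointing down it reaches from about 0.3 to 0.875 m from the base axis. Payload 6.4 kg.
Tool frame: the origin (TCP) lies midway between the tips of the shut fingers; the grasp point (between the pads) lies 19 mm behind it; z points along the fingers, y is the direction in which the jaws open and shut (so a half turn about z gives the same grasp; the last joint's range is limited). The gripper opens to 85 mm and grips with 20 to 120 N. Pads are 22 mm wide; open, the fingers measure 114 mm over their backs; the gripper's body (76 mm by 85 mm) begins 54 mm behind the grasp point. The pads swing forward as they close: fully open they stand 13 mm farther back than shut.
Start: joints at [0.925, 0.181, 1.607, -0, 1.354, -0.206], TCP at [0.245, 0.52, 0.231] pointing down, gripper open.
Joint ranges: [-2.99, 2.99], [-0.89, 2.07], [0.3, 2.58], [-1.14, 4.28], [0, 2.63], [-3.12, 3.12]. Speed limits (rad/s): [2.57, 2.57, 3.01, 3.14, 3.14, 3.14].

## Interface

Orientations are given as a unit quaternion [w, x, y, z].
In Python, from bench import ctrl, optics, ticket gives the robot as it stands. The module is installed in compiled form; this text tells all that it offers.
- The arm moves only by the tool step_arm, never from a script. Its argument "targets" is text: rows parted by semicolons, each of 6 numbers parted by spaces: the shift along the tool's x, y, z in mm, then the turn, a rotation vector about the tool's x, y, z in rad. In form: dx dy dz rx ry rz; .... A call has 1 to 8 rows; each row is the pose to reach, as a shift and turn from the pose commanded when the call began, along the tool's axes at that moment; what a row does not reach only later rows make up. A row lasts 1/8 s, in which the tool goes at most 62.5 mm and 10.7 degrees, less where a joint would pass 70% of its speed; a pose out of reach is approached as far as the arm can. A call with a gripper value outside its range is refused whole. "grip" is the opening in per cent of the stroke, from 0 (shut) to 100 (fully open), set as the call begins (left out, the last holds). The fingers move at their own pace and stop on an object; the grip force is fixed at half the most. Time passes only in rows, so rows that repeat a pose let the fingers close. It gives the time, the measured TCP pose, the force and the opening at its end, in the units of the state.
- ctrl.get_obs(): the state, without advancing time (a new reading comes with each control period).
- optics.camera(name): name is "scene" or "top" or "wrist"; returns a dict with "image" (480x640x3 uint8, red, green, blue), "mtx" (3x3 intrinsics, pixels), "xyz" and "orientation" of the camera in the world. Camera axes: x right, y up, looking along -z (the intrinsics and any distortion apply to the point x, -y, -z); pixel columns grow to the right and rows downward; lengths in m; the calibration is good to about 2 mm. The wrist camera is an equidistant fisheye: a pixel r from the principal point sees the ray r / f radians off the axis. A picture is of the moment at which its call begins. There is no depth.
- ticket.hand_in(): hands the job in, once; it reports no verdict.
The state is a dict: "time_s": time; "q": joint angles; "dq": joint speeds; "joint_efforts": joint torques, N m; "eef_pos": TCP position; "eef_rot": TCP orientation; "wrist_force": force on the tool from outside, world axes, zero at the start; "torque": the same for the moment, N m; "opening": opening from 0.0 (shut) to 1.0 (fully open).
Only numpy, scipy, OpenCV 4.12 (cv2) and the standard library are available. Lean on these libraries where they do the work, as an engineer would, in place of code of your own. Each camera call takes 0.05 s, during which the arm holds its last target.

## Working session

There is one attempt and no reset: what is moved stays moved. The work goes in short steps, Python scripts to look and compute and a tool call to move; the robot and the scene stay as the last step left them, time stands still between calls to the robot, and variables do not carry over. Pictures are saved under pics/ and viewed, and the job is handed in when it is done.

Besides the shell and the picture viewer there is one more tool, called after "Emit:" as name(argument=value, ...) on one line, values as JSON. step_arm: Moves the arm, as the interface text tells. Its arguments: {"type":"object","properties":{"targets":{"type":"string"},"grip":{"type":"number"}},"required":["targets"]}

```bash
mkdir -p pics; ls; python3 - <<'E'
from bench import ctrl, optics
import cv2, numpy as np
print(ctrl.get_obs())
for n in ("scene","top","wrist"):
    c=optics.camera(n); cv2.imwrite(f"pics/{n}0.png",c["image"][:,:,::-1]); np.save(f"pics/{n}0.npy",{k:c[k] for k in c if k!='x'},allow_pickle=True)
    print(n,{k:c[k] for k in c if k!="image"})
E
```

```text
pics
{'time_s': 0.0, 'q': array([ 9.24704029e-01,  1.81532885e-01,  1.60800175e+00,  1.97302575e-05,
        1.35376463e+00, -2.06361486e-01]), 'dq': array([-6.30422893e-04, -1.33374201e-04, -1.45687040e-03,  1.03474853e-03,
        1.50560116e-03,  9.17155223e-05]), 'joint_efforts': array([-1.25714741e-03, -4.44869041e+01, -3.51337445e+01, -1.83135294e-04,
        9.02140397e-03, -1.61171454e-05]), 'eef_pos': array([0.24445561, 0.51985556, 0.23039175]), 'eef_rot': array([-3.61559394e-04,  2.18100273e-01,  9.75925992e-01, -7.72980247e-04]), 'wrist_force': array([0.6431017 , 0.19538046, 0.17504994]), 'torque': array([-0.00383804, -0.04959212, -0.0350047 ]), 'opening': 1.000354095424631}
scene {'mtx': array([[514.67653917,   0.        , 321.57286666],
       [  0.        , 514.67653917, 227.54611293],
       [  0.        ,   0.        ,   1.        ]]), 'xyz': array([ 1.44888445, -0.428014  ,  0.83782902]), 'orientation': array([0.75064968, 0.39600596, 0.24036108, 0.47109541])}
top {'mtx': array([[505.49672135,   0.        , 312.79150453],
       [  0.        , 505.49672135, 238.89301178],
       [  0.        ,   0.        ,   1.        ]]), 'xyz': array([0.16611911, 0.07450397, 1.32607845]), 'orientation': array([-0.68835643, -0.08224474,  0.08093943,  0.71613549])}
wrist {'mtx': array([[371.64829954,   0.        , 320.0279697 ],
       [  0.        , 371.64829954, 241.17757583],
       [  0.        ,   0.        ,   1.        ]]), 'xyz': array([0.17579214, 0.55417558, 0.37275779]), 'orientation': array([ 0.83462757, -0.12714311, -0.07972356,  0.52997698])}
```

View pics/top0.png

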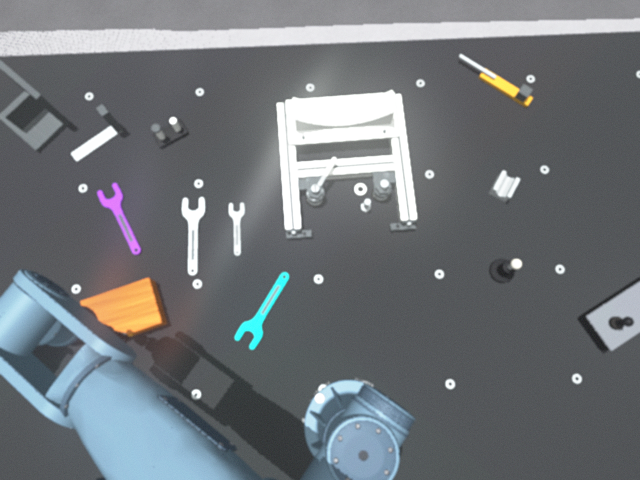

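View pics/scene0.png

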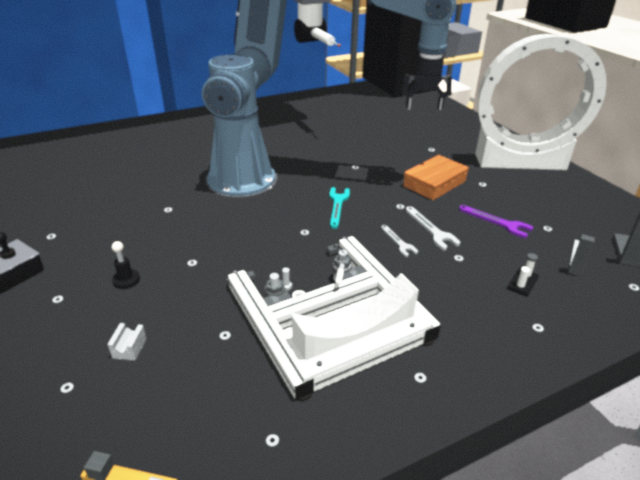

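View pics/wrist0.png

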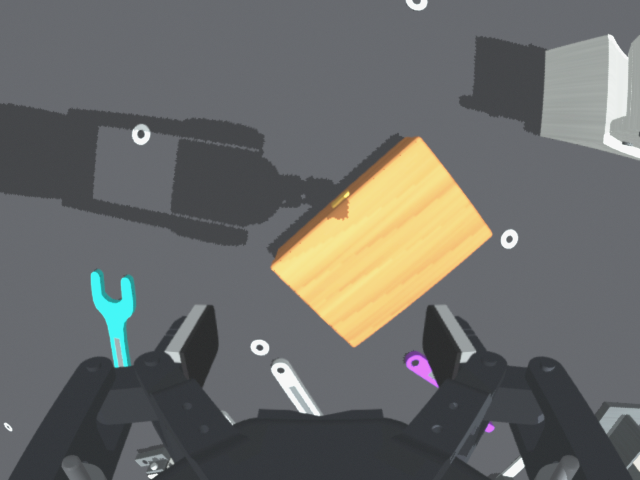

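```bash
cat > h.py <<'E'
import numpy as np, cv2
from scipy.spatial.transform import Rotation as R
def rot(q): return R.from_quat([q[1],q[2],q[3],q[0]])
def load(f): return np.load(f,allow_pickle=True).item()
def cast(c,uv,z,fish=False):
    uv=np.atleast_2d(np.array(uv,float)); K=c["mtx"]
    x=(uv[:,0]-K[0,2])/K[0,0]; y=(uv[:,1]-K[1,2])/K[1,1]
    if fish:
        r=np.hypot(x,y)+1e-12; d=np.c_[np.sin(r)*x/r,-np.sin(r)*y/r,-np.cos(r)]
    else: d=np.c_[x,-y,-np.ones_like(x)]
    d=rot(c["orientation"]).apply(d); o=np.array(c["xyz"])
    return o+d*((z-o[2])/d[:,2])[:,None]
def proj(c,P,fish=False):
    P=np.atleast_2d(np.array(P,float)); K=c["mtx"]
    p=rot(c["orientation"]).inv().apply(P-np.array(c["xyz"])); x,y,z=p[:,0],-p[:,1],-p[:,2]
    if fish:
        rr=np.hypot(x,y)+1e-12; th=np.arctan2(rr,z); u,v=th*x/rr,th*y/rr
    else: u,v=x/z,y/z
    return np.c_[u*K[0,0]+K[0,2],v*K[1,1]+K[1,2]]
E
python3 - <<'E'
from h import *
c=load("pics/top0.npy"); im=c["image"][:,:,::-1]
a=cv2.resize(im[170:290,165:265],None,fx=5,fy=5,interpolation=cv2.INTER_CUBIC)
b=cv2.resize(im[85:245,265:425],None,fx=4,fy=4,interpolation=cv2.INTER_CUBIC)[:600]
cv2.imwrite("pics/cropA.png",a);cv2.imwrite("pics/cropB.png",b)
g=cv2.cvtColor(im,cv2.COLOR_BGR2GRAY); m=((g>140)*255).astype(np.uint8)
m[:, :165]=0; m[:,262:]=0; m[:190]=0;m[:]=m; m[280:]=0
cs,_=cv2.findContours(m,cv2.RETR_EXTERNAL,cv2.CHAIN_APPROX_NONE)
for k in cs:
    if cv2.contourArea(k)<60: continue
    w=cast(c,k[:,0,:],0.01)[:,:2]
    print(cv2.minAreaRect(k),cv2.minAreaRect((w*1000).astype(np.float32)))
E
```

```text
((236.5, 228.5), (53.0, 17.0), 90.0) ((514.1309814453125, 275.0939025878906), (46.29127883911133, 148.115966796875), 89.53800201416016)
((193.0, 235.5), (79.0, 24.0), 90.0) ((499.6249084472656, 391.1759338378906), (217.33128356933594, 65.430419921875), 1.1917248964309692)
```

View pics/cropA.png

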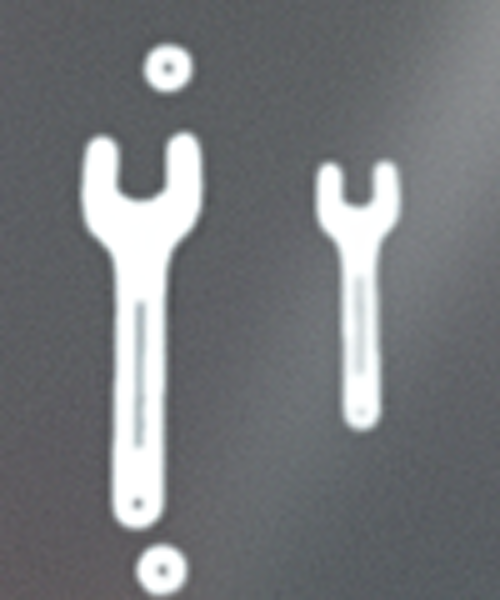

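View pics/cropB.png

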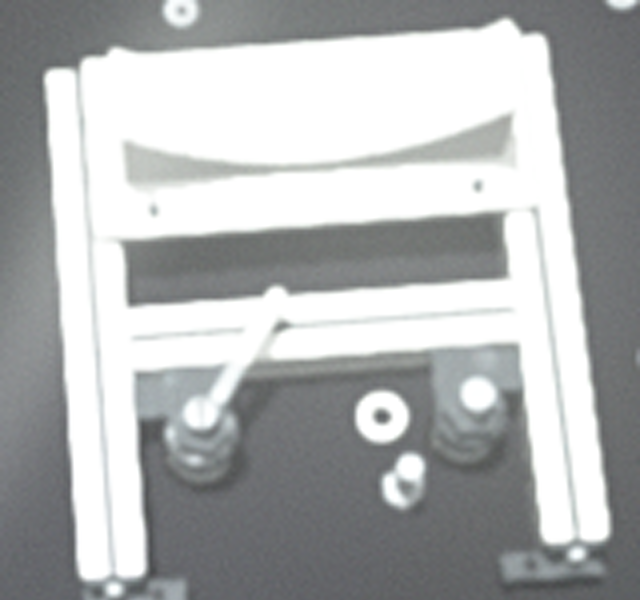

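```bash
python3 - <<'E'
from h import *
c=load("pics/top0.npy"); s=load("pics/scene0.npy")
uv=[(284.5,230),(301.75,229.25),(400.75,220.75),(417.25,220)]
w=cast(c,uv,.046)[:,:2]; print(w)
m=np.array([[-93,85],[-93,45],[-93,-220],[-93,-260]])/1e3
mc,wc=m.mean(0),w.mean(0)
H=(m-mc).T@(w-wc);th=np.arctan2(H[0,1]-H[1,0],H[0,0]+H[1,1])
Rm=np.array([[np.cos(th),-np.sin(th)],[np.sin(th),np.cos(th)]])
t=wc-Rm@mc; print("yaw",th,"origin",t); print((m@Rm.T+t-w)*1000)
# screw top guess & lever end
print("screwtop",cast(c,[(265+202/4,85+411/4)],.086)); print("lever end",cast(c,[(265+277/4,85+292/4)],.0735))
def T(x,y,z): return np.r_[Rm@[x,y]+t,z]
for P in [T(0,0,.086),T(0,0,0.046),T(-.093,.045,.046),T(-.093,-.22,.046),T(-.111,.018,.022)]: print(P,proj(c,P),proj(s,P))
# spanner axis: row midpoints
im=c["image"];g=cv2.cvtColor(im,cv2.COLOR_RGB2GRAY).astype(float)
pts=[]
for r in range(226,268,2):
    row=g[r,175:212]; b=np.minimum(row[0],row[-1]); wt=np.clip(row-110,0,None); pts.append((175+(wt*np.arange(37)).sum()/wt.sum(),r))
W=cast(c,pts,.010); p=np.polyfit(W[:,0],W[:,1],1); print("spanner yaw",np.arctan(p[0]),"y at x=.45",np.polyval(p,.45))
col=g[180:285,188:198].mean(1); print(np.round(col[85:100]))
for u in (185,186,200.5,201.5,202): print(u,np.round(g[192:204,int(u)]))
E
```

```text
[[ 0.49441381  0.14390497]
 [ 0.4946125   0.0987852 ]
 [ 0.50709718 -0.16127803]
 [ 0.50737766 -0.20460246]]
yaw 0.04111292896033552 origin [0.59020033 0.06045091]
[[-0.62850238 -2.34831594]
 [ 0.81685799  2.8052596 ]
 [-0.7759641  -1.90758762]
 [ 0.58760848  1.45064397]]
screwtop [[0.59341792 0.05881387 0.086     ]]
lever end [[0.67842597 0.00579714 0.0735    ]]
[0.59020033 0.06045091 0.086     ] [[314.91596873 188.95863644]] [[342.71853433 250.36898861]]
[0.59020033 0.06045091 0.046     ] [[314.95022329 193.85550504]] [[342.13598192 263.34876119]]
[0.49542936 0.10159046 0.046     ] [[300.66706647 228.98948572]] [[338.99777754 238.56335138]]
[ 0.50632122 -0.16318561  0.046     ] [[401.50036643 221.00708508]] [[243.92112093 268.45642249]]
[0.47855431 0.07387345 0.022     ] [[311.58863584 236.9842916 ]] [[326.47780636 245.12147589]]
spanner yaw -0.0003048539594641963 y at x=.45 0.3927599079928185
[249. 249. 249. 249. 244. 230. 233. 239. 228. 197. 139. 101.  93. 100.
 130.]
185 [ 94.  91.  93.  93. 109. 186. 255. 255. 255. 255. 255. 255.]
186 [ 94.  96.  94.  90. 101. 166. 246. 255. 255. 255. 255. 255.]
200.5 [ 94.  94.  96.  97. 136. 218. 255. 255. 255. 255. 255. 255.]
201.5 [ 93.  97.  91.  97. 157. 247. 255. 255. 255. 255. 255. 255.]
202 [ 93.  95.  91.  96. 155. 242. 255. 255. 255. 255. 255. 255.]
```

```bash
cat >> h.py <<'E'
def down(yaw):  # tool z down, tool y axis at world angle yaw (tool x = yaw+90deg)
    y=np.array([np.cos(yaw),np.sin(yaw),0]); z=np.array([0,0,-1.]); x=np.cross(y,z)
    return R.from_matrix(np.c_[x,y,z])
def rows(o,P,Rt,lim=(60,0.18)):
    R0=rot(o["eef_rot"]); d=R0.inv().apply(np.array(P)-o["eef_pos"])*1000; rv=(R0.inv()*Rt).as_rotvec()
    n=max(np.linalg.norm(d)/lim[0],np.linalg.norm(rv)/lim[1]); print("final",np.round(d,1),np.round(rv,3),"rows>=",round(n,2))
    return d,rv
E
python3 - <<'E'
from h import *
from bench import ctrl
c=load("pics/top0.npy")
tip=cast(c,[(185,196.8),(202,196.1)],.010); end=cast(c,[(192.5,275.2)],.010); print(tip,end)
o=ctrl.get_obs()
Rt=down(-np.pi/2)
print(Rt.as_matrix())
rows(o,[0.455,0.392,0.15],Rt); rows(o,[0.455,0.392,0.15],down(np.pi/2))
E
```

```text
[[0.60821876 0.41522784 0.01      ]
 [0.60832455 0.368762   0.01      ]] [[0.39063977 0.39130226 0.01      ]]
[[ 1.000000e+00  6.123234e-17  0.000000e+00]
 [ 6.123234e-17 -1.000000e+00  0.000000e+00]
 [ 0.000000e+00  0.000000e+00 -1.000000e+00]]
final [-244.9  -26.1   80.6] [-1.000e-03  2.000e-03  2.702e+00] rows>= 15.01
final [-244.9  -26.1   80.6] [-0.001 -0.001 -0.44 ] rows>= 4.32
```

Emit:
step_arm(targets="-46 -6 16 0 0 -0.09; -92 -12 32 0 0 -0.18; -138 -19 48 0 0 -0.27; -185 -25 64 0 0 -0.36; -232 -32 80 0 0 -0.44; -232 -32 80 0 0 -0.44; -232 -32 80 0 0 -0.44", grip=70)

```text
time_s: 1.02
eef_pos: [0.4407, 0.3925, 0.151]
eef_rot: [-0.001, 0.001, 1.0, -0.0]
wrist_force: [0.4, -0.0, 0.8]
opening: 0.698
```

```bash
cat > snap.py <<'E'
import sys
from bench import ctrl, optics
import cv2, numpy as np
n,f=sys.argv[1:3]
c=optics.camera(n); np.save(f"pics/{f}.npy",c,allow_pickle=True); cv2.imwrite(f"pics/{f}.png",c["image"][:,:,::-1])
o=ctrl.get_obs(); print(o["time_s"],o["eef_pos"],o["eef_rot"],o["wrist_force"],o["opening"],o["q"])
E
python3 snap.py wrist w1
```

```text
1.075 [0.44048173 0.39307216 0.15141875] [-1.41477791e-04 -8.42360256e-05  9.99999979e-01  1.19638390e-04] [-0.11770047 -0.25652508 -0.66280373] 0.7001920473126577 [ 5.27504190e-01  2.95686102e-01  1.63732741e+00  3.73385499e-04
  1.20870324e+00 -1.04359290e+00]
```

View pics/w1.png

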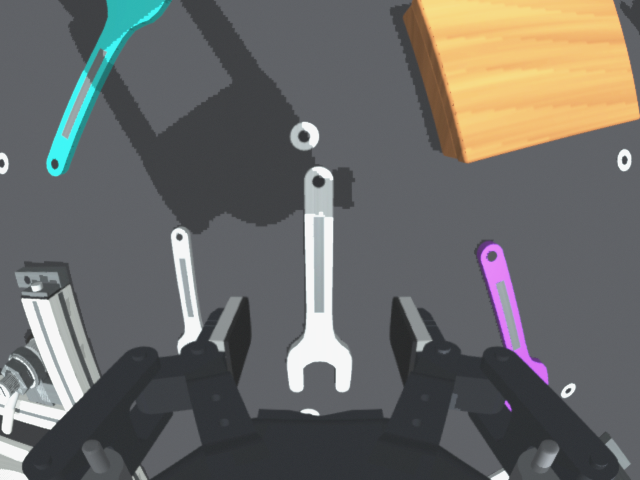

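```bash
python3 - <<'E'
from h import *
c=load("pics/w1.npy"); im=c["image"]; print(c["xyz"])
g=cv2.cvtColor(im,cv2.COLOR_RGB2GRAY)
m=((g>135)*255).astype(np.uint8); m[:,:270]=0; m[:,365:]=0; m[:150]=0; m[400:]=0
m=cv2.morphologyEx(m,cv2.MORPH_CLOSE,np.ones((9,9)))
cs,_=cv2.findContours(m,cv2.RETR_EXTERNAL,cv2.CHAIN_APPROX_NONE)
k=max(cs,key=cv2.contourArea)[:,0,:]
W=cast(c,k,.010,True); print("x range",W[:,0].min(),W[:,0].max(),"len",np.ptp(W[:,0]),"y",W[:,1].min(),W[:,1].max())
# shank midline
mid=[];wd=[]
for x in np.arange(.40,.53,.005):
    s=W[abs(W[:,0]-x)<.004]; a=s[s[:,1]>.392][:,1]; b=s[s[:,1]<.392][:,1]
    if len(a) and len(b): mid.append((x,(np.median(a)+np.median(b))/2)); wd.append(np.median(a)-np.median(b))
mid=np.array(mid);p=np.polyfit(mid[:,0],mid[:,1],1);print(p,np.polyval(p,[.441,.589]),np.round(np.array(wd)*1e3,1))
# frame: left rail features
a=cv2.resize(im[240:470,0:200],None,fx=3,fy=3)[...,::-1]; cv2.imwrite("pics/w1c.png",a[:600])
E
```

```text
[0.36482991 0.3944063  0.29336006]
x range 0.3927708813437854 0.6068951107066225 len 0.2141242293628371 y 0.3629300944722562 0.4237788355906143
[0.003361   0.39163766] [0.39311986 0.39361729] [20.6 21.5 21.6 21.2 20.9 21.  21.5 22.8 22.1 22.2 22.3 21.6 21.7 21.8
 22.  22.1 22.2 21.5 21.6 21.8 21.9 22.  22.2 22.3 22.5 22.6]
```

View pics/w1c.png

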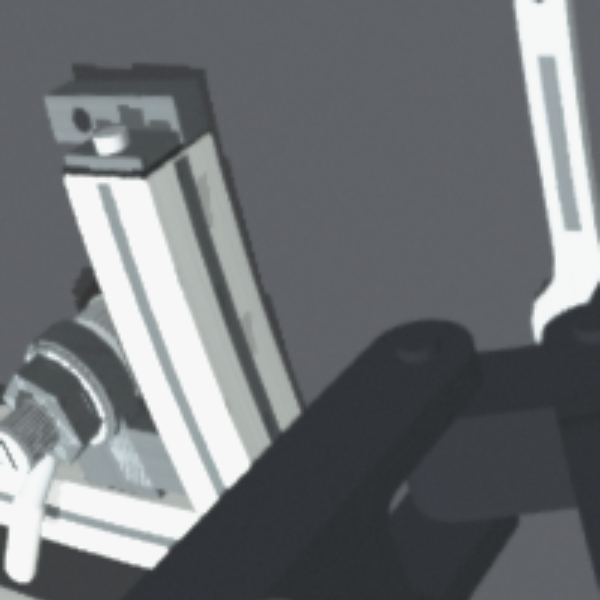

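Emit:
step_arm(targets="-0.5 0 50 0 0 0; -0.5 0 100 0 0 0; -0.5 0 130 0 0 0; -0.5 0 140 0 0 0; -0.5 0 148 0 0 0; -0.5 0 148 0 0 0")

```text
time_s: 1.82
eef_pos: [0.442, 0.3932, 0.0042]
eef_rot: [0.001, -0.0, 1.0, 0.0]
wrist_force: [0.5, 0.1, -0.3]
opening: 0.7
```

Emit:
step_arm(targets="0 0 0 0 0 0; 0 0 0 0 0 0; 0 0 0 0 0 0; 0 0 0 0 0 0; 0 0 0 0 0 0; 0 0 0 0 0 0", grip=0)

```text
time_s: 2.58
eef_pos: [0.4424, 0.3929, 0.0045]
eef_rot: [0.001, 0.0, 1.0, 0.0]
wrist_force: [-1.7, -1.1, 5.3]
opening: 0.225
```

```bash
python3 snap.py wrist w2
```

```text
2.625 [0.44233921 0.39294873 0.00451276] [6.99606276e-04 4.43346125e-05 9.99999660e-01 4.33194411e-04] [-1.60556547 -0.45294164  5.6588287 ] 0.23092026884509836 [ 5.25874179e-01  5.10409719e-01  1.69075702e+00  5.81187673e-05
  9.38780850e-01 -1.04486778e+00]
```

View pics/w2.png

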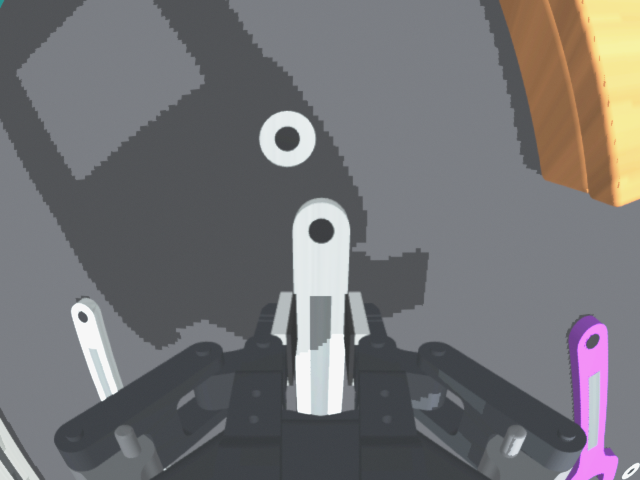

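```bash
python3 - <<'E'
from h import *
c=load("pics/w1.npy"); tcp=np.array([.4405,.3931,.1514])
off=c["xyz"]-tcp; print(off, rot(c["orientation"]).apply([0,0,-1]))
th=.041;Rm=np.array([[np.cos(th),-np.sin(th)],[np.sin(th),np.cos(th)]]);t=np.array([.591,.060])
F=lambda x,y,z:np.r_[Rm@[x,y]+t,z]
for pose in [(.36,.13,.25),(.40,.2,.2),(.34,.2,.25),(.30,.16,.25),(.34,.10,.3)]:
    d=dict(c); d["xyz"]=np.array(pose)+off
    print(pose,[tuple(np.round(proj(d,F(*p),True)[0]).astype(int)) for p in [(0,0,.086),(0,0,.011),(-.093,.045,.046),(-.093,.085,.046),(-.111,.018,.022),(-.093,-.22,.046)]])
E
```

```text
[-0.07567009  0.0013063   0.14196006] [ 2.96080128e-01 -3.87731967e-04 -9.55163027e-01]
(0.36, 0.13, 0.25) [(np.int64(257), np.int64(420)), (np.int64(265), np.int64(380)), (np.int64(292), np.int64(334)), (np.int64(329), np.int64(332)), (np.int64(269), np.int64(309)), (np.int64(87), np.int64(329))]
(0.4, 0.2, 0.2) [(np.int64(179), np.int64(420)), (np.int64(198), np.int64(377)), (np.int64(214), np.int64(323)), (np.int64(255), np.int64(323)), (np.int64(191), np.int64(295)), (np.int64(17), np.int64(314))]
(0.34, 0.2, 0.25) [(np.int64(202), np.int64(427)), (np.int64(215), np.int64(389)), (np.int64(231), np.int64(347)), (np.int64(266), np.int64(347)), (np.int64(211), np.int64(323)), (np.int64(52), np.int64(337))]
(0.3, 0.16, 0.25) [(np.int64(238), np.int64(452)), (np.int64(247), np.int64(412)), (np.int64(269), np.int64(376)), (np.int64(303), np.int64(376)), (np.int64(247), np.int64(352)), (np.int64(81), np.int64(365))]
(0.34, 0.1, 0.3) [(np.int64(288), np.int64(405)), (np.int64(291), np.int64(370)), (np.int64(320), np.int64(326)), (np.int64(353), np.int64(325)), (np.int64(298), np.int64(305)), (np.int64(126), np.int64(325))]
```

```bash
python3 - <<'E'
from h import *
from bench import ctrl
c=load("pics/w1.npy")
off=np.array([-.0757,.0013,.142])
th=.041;Rm=np.array([[np.cos(th),-np.sin(th)],[np.sin(th),np.cos(th)]]);t=np.array([.591,.060])
F=lambda x,y,z:np.r_[Rm@[x,y]+t,z]
for pose in [(.50,.2,.22),(.52,.2,.22),(.52,.17,.22),(.54,.18,.25)]:
    d=dict(c); d["xyz"]=np.array(pose)+off
    print(pose,[tuple(map(int,proj(d,F(*p),True)[0])) for p in [(0,0,.086),(0,0,.011),(-.093,.045,.046),(-.093,.085,.046),(-.111,.018,.022),(-.093,-.22,.046),(.07,.045,.046)]])
o=ctrl.get_obs(); rows(o,[.52,.19,.22],down(np.pi/2))
E
```

```text
(0.5, 0.2, 0.22) [(165, 326), (190, 292), (208, 213), (251, 211), (187, 191), (7, 229), (231, 364)]
(0.52, 0.2, 0.22) [(161, 306), (187, 275), (207, 191), (250, 188), (186, 170), (4, 212), (229, 349)]
(0.52, 0.17, 0.22) [(192, 308), (214, 275), (239, 190), (285, 188), (215, 169), (20, 211), (258, 350)]
(0.54, 0.18, 0.25) [(189, 274), (211, 248), (235, 165), (276, 162), (213, 147), (28, 189), (251, 319)]
final [ -78.  -202.8 -215.6] [ 0.001  0.001 -0.   ] rows>= 5.1
```

Emit:
step_arm(targets="0 0 -20 0 0 0; 0 0 -50 0 0 0; 0 0 -100 0 0 0; -20 -50 -130 0 0 0; -40 -100 -160 0 0 0; -60 -150 -190 0 0 0; -78 -200 -215 0 0 0; -78 -200 -215 0 0 0")

```text
time_s: 3.62
eef_pos: [0.5222, 0.1894, 0.2218]
eef_rot: [0.003, 0.002, 1.0, -0.0]
wrist_force: [-0.2, 0.6, -3.3]
opening: 0.232
```

```bash
python3 snap.py wrist w3
```

```text
3.675 [0.52053068 0.19104998 0.22011929] [1.17581533e-03 1.67294530e-03 9.99997878e-01 2.51049109e-04] [-0.06566468  0.17036752 -3.41696912] 0.22893929559031975 [ 1.37582468e-01  1.43786277e-01  1.67267419e+00  1.76211529e-04
  1.32273363e+00 -1.42991102e+00]
```

View pics/w3.png

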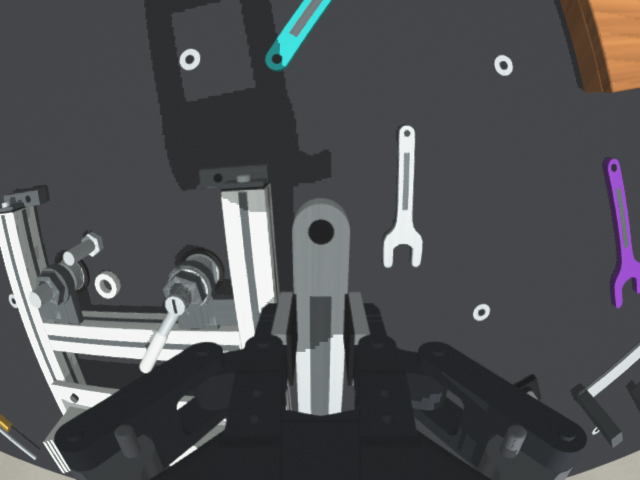

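```bash
python3 - <<'E'
from h import *
c=load("pics/w3.npy"); im=c["image"][...,::-1]
cv2.imwrite("pics/w3a.png",cv2.resize(im[160:310,130:290],None,fx=5,fy=5,interpolation=cv2.INTER_CUBIC)[:600,:800])
cv2.imwrite("pics/w3b.png",cv2.resize(im[240:380,0:260],None,fx=3,fy=3,interpolation=cv2.INTER_CUBIC))
cv2.imwrite("pics/w3d.png",cv2.resize(im[180:300,0:150],None,fx=5,fy=5,interpolation=cv2.INTER_CUBIC))
E
```

```text
(no output)
```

View pics/w3a.png

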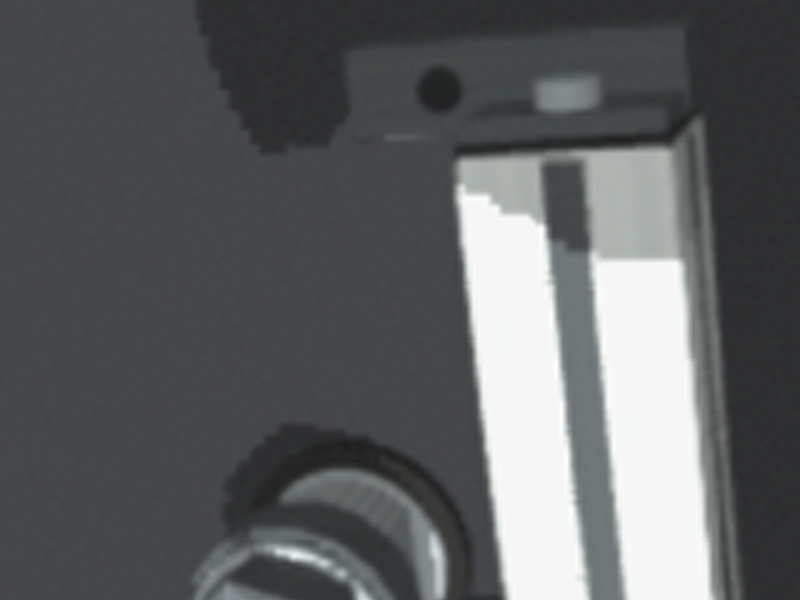

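View pics/w3b.png

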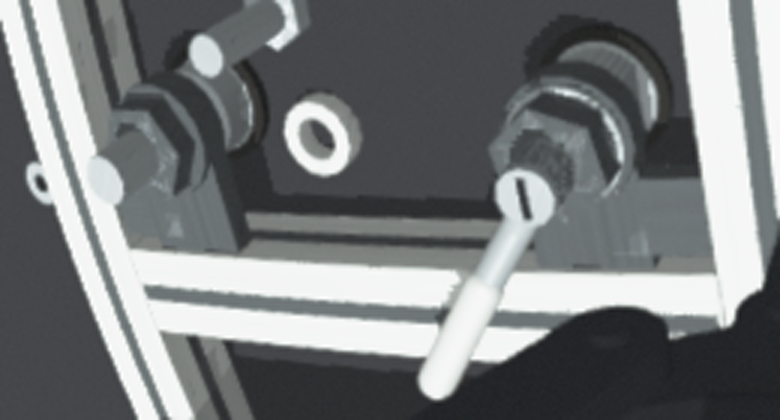

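View pics/w3d.png

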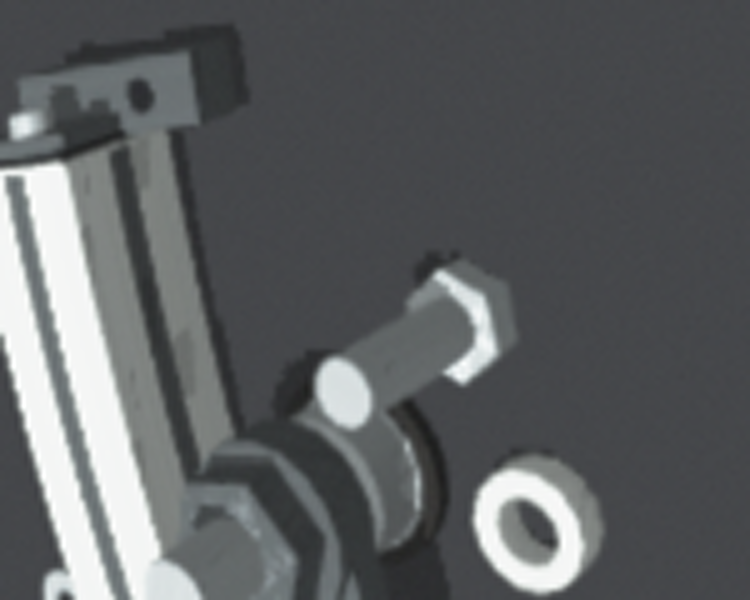

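```bash
python3 - <<'E'
from h import *
c=load("pics/w3.npy")
L=[((221.4,190.4),(-93,45,46)),((264.4,189.4),(-93,85,46)),((199.6,170.4),(-111,18,22)),((267.6,165.6),(-111,99,22)),((175,306),(0,0,86)),((35.7,299.3),(0,-180,82))]
w=np.array([cast(c,[u],p[2]/1e3,True)[0,:2] for u,p in L]); m=np.array([p[:2] for u,p in L])/1e3
print(np.round(w,4))
def fit(i):
    M,W=m[i],w[i];mc,wc=M.mean(0),W.mean(0);H=(M-mc).T@(W-wc);th=np.arctan2(H[0,1]-H[1,0],H[0,0]+H[1,1])
    Rm=np.array([[np.cos(th),-np.sin(th)],[np.sin(th),np.cos(th)]]);t=wc-Rm@mc
    print("yaw",th,"t",t);print(np.round((M@Rm.T+t-W)*1000,1).tolist());return th,t
fit([0,1,2,3,4,5]);fit([0,1,2,3,4])
print("lever tip",cast(c,[(146,369.3)],.0735,True))
print("cam",c["xyz"])
E
```

```text
[[ 0.4986  0.1039]
 [ 0.4986  0.1428]
 [ 0.4825  0.0766]
 [ 0.4802  0.1429]
 [ 0.5932  0.062 ]
 [ 0.5989 -0.1155]]
yaw 0.04300996177892837 t [0.5937475  0.06056022]
[[0.3, -2.4], [-1.4, -1.3], [-0.4, -2.8], [-1.6, 11.8], [0.6, -1.5], [2.5, -3.8]]
yaw 0.058289505879291714 t [0.59494719 0.06108832]
[[0.9, -3.4], [-1.4, -2.3], [0.6, -4.0], [-1.9, 10.6], [1.8, -0.9]]
lever tip [[0.67854973 0.0064988  0.0735    ]]
cam [0.44532919 0.19153942 0.36367068]
```

```bash
python3 - <<'E'
from h import *
c=load("pics/w3.npy"); 
L=[((221.4,190.4),(-93,45,46)),((264.4,189.4),(-93,85,46)),((199.6,170.4),(-111,18,22)),((175,306),(0,0,86)),((35.7,299.3),(0,-180,82))]
w=np.array([cast(c,[u],p[2]/1e3,True)[0,:2] for u,p in L]); m=np.array([p[:2] for u,p in L])/1e3
M,W=m,w;mc,wc=M.mean(0),W.mean(0);H=(M-mc).T@(W-wc);th=np.arctan2(H[0,1]-H[1,0],H[0,0]+H[1,1])
Rm=np.array([[np.cos(th),-np.sin(th)],[np.sin(th),np.cos(th)]]);t=wc-Rm@mc
print("yaw",th,"t",t);print(np.round((M@Rm.T+t-W)*1000,1).tolist())
# foot disc / collar: detect left rail inner edge direction
g=cv2.cvtColor(c["image"],cv2.COLOR_RGB2GRAY).astype(float)
P=[]
for r in range(200,290,5):
    row=g[r,210:245]; k=np.argmax(np.diff(row)); P.append((210+k+.5+ .5,r))
W2=cast(c,P,.046,True); p=np.polyfit(W2[:,0],W2[:,1],1); print("rail yaw",np.arctan(p[0]),np.round(W2[:,1]-np.polyval(p,W2[:,0]),4))
x,y=.5932,.062
print("dist of inner rail edge from screw:",(np.polyval(p,x)-y)*np.cos(np.arctan(p[0])))
E
```

```text
yaw 0.03371156908022032 t [0.59349972 0.06237676]
[[0.5, 0.3], [-0.9, 1.4], [-0.5, 0.0], [0.3, 0.3], [0.6, -2.0]]
rail yaw 0.038095028606504426 [-0.0005 -0.      0.0004 -0.0001  0.0003 -0.0002  0.0002 -0.0004  0.
  0.0004 -0.0002  0.0001  0.0005 -0.0001  0.0002 -0.0005 -0.0002  0.0001]
dist of inner rail edge from screw: 0.04473231707109762
```

```bash
python3 - <<'E'
from h import *
from bench import ctrl
o=ctrl.get_obs(); print(o["eef_pos"],rot(o["eef_rot"]).as_matrix().round(4))
for f,zt in (("w2",.010),("w3",.2201-.0045+.010)):
    c=load(f"pics/{f}.npy"); g=cv2.cvtColor(c["image"],cv2.COLOR_RGB2GRAY).astype(float)
    mid=[];wd=[]
    for r in range(226,284,3):
        if f=="w2":
            k1=280+np.argmax(np.abs(np.diff(cv2.GaussianBlur(g[r:r+1,280:310],(3,1),0)[0])));k2=335+np.argmax(np.abs(np.diff(cv2.GaussianBlur(g[r:r+1,335:362],(3,1),0)[0])))
        else:
            k1=280+np.argmax(np.abs(np.diff(cv2.GaussianBlur(g[r:r+1,280:310],(3,1),0)[0])));k2=335+np.argmax(np.abs(np.diff(cv2.GaussianBlur(g[r:r+1,335:362],(3,1),0)[0])))
        W=cast(c,[(k1+.5,r),(k2+.5,r)],zt,True); mid.append(W.mean(0)); wd.append(W[0,1]-W[1,1])
    mid=np.array(mid);p=np.polyfit(mid[:,0],mid[:,1],1);print(f,"yaw",p[0],"wd",np.round(np.abs(np.array(wd))*1e3,1), "y",mid[:,1].mean(), "x",mid[:,0].mean(),"tail end",cast(c,[(320.5,199.5)],zt,True))
E
```

```text
[0.52053068 0.19104998 0.22011929] [[-1.0e+00  3.3e-03  2.4e-03]
 [ 3.3e-03  1.0e+00  5.0e-04]
 [-2.4e-03  5.0e-04 -1.0e+00]]
w2 yaw -0.011263390470815175 wd [21.7 21.8 22.2 22.3 21.9 22.  22.1 22.1 21.8 21.8 21.9 22.  22.  22.1
 22.2 22.2 22.3 22.  22.  21.7] y 0.39494614646233756 x 0.41437709978171633 tail end [[0.39248567 0.39489559 0.01      ]]
w3 yaw -0.01449960232940453 wd [22.  22.4 22.5 22.5 22.6 22.6 22.3 22.4 22.  22.1 22.2 22.2 22.3 22.4
 22.4 22.5 22.2 22.2 22.3 22.4] y 0.19143415788845536 x 0.4947711410285963 tail end [[0.47260427 0.19156008 0.2256    ]]
```

```bash
python3 - <<'E'
from h import *
from bench import ctrl
o=ctrl.get_obs(); rows(o,[.4005,.0550,.05],down(np.pi/2+.037))
E
```

```text
final [ 120.  -136.5  169.8] [ 0.     0.002 -0.04 ] rows>= 4.15
```

Emit:
step_arm(targets="50 -10 10 0 0 -0.01; 90 -50 20 0 0 -0.02; 115 -95 40 0 0 -0.03; 120 -136 80 0 0 -0.04; 120 -136.5 125 0 0.002 -0.04; 120 -136.5 160 0 0.002 -0.04; 120 -136.5 170 0 0.002 -0.04; 120 -136.5 170 0 0.002 -0.04")

```text
time_s: 4.68
eef_pos: [0.3992, 0.0568, 0.0482]
eef_rot: [-0.002, -0.021, 1.0, 0.0]
wrist_force: [-0.4, 0.2, -4.0]
opening: 0.232
```

```bash
python3 snap.py top t4; python3 snap.py scene s4;python3 snap.py wrist w4; python3 - <<'E'
from h import *
a=cv2.imread("pics/t4.png");b=cv2.imread("pics/s4.png")
cv2.imwrite("pics/t4c.png",cv2.resize(a[150:290,250:450],None,fx=4,fy=4,interpolation=cv2.INTER_CUBIC))
cv2.imwrite("pics/s4c.png",cv2.resize(b[170:320,270:430],None,fx=4,fy=4,interpolation=cv2.INTER_CUBIC))
E
```

```text
4.725 [0.40013892 0.05658458 0.04901984] [-6.89783486e-04 -2.06741048e-02  9.99786030e-01 -6.71885907e-06] [ 1.18377915 -0.25475806 -2.35423572] 0.22987745419117622 [-1.55101255e-01  7.41002408e-02  2.15524260e+00 -3.21429772e-04
  9.13605799e-01 -1.76705221e+00]
4.775 [0.40068965 0.05638985 0.049463  ] [-3.58409839e-05 -2.05953764e-02  9.99787882e-01 -1.42958133e-04] [ 0.74758371  0.03837314 -3.81392135] 0.22833427618899463 [-1.55345838e-01  7.33409721e-02  2.15482111e+00 -3.71453846e-04
  9.13451134e-01 -1.76710886e+00]
4.825 [0.40091618 0.05625924 0.04963393] [ 2.93671333e-04 -2.05329884e-02  9.99789110e-01 -2.15897224e-04] [-0.03932655  0.03250935 -2.8444332 ] 0.2290794568389284 [-1.55565279e-01  7.29577638e-02  2.15475775e+00 -4.07111034e-04
  9.13223275e-01 -1.76718175e+00]
```

View pics/t4c.png

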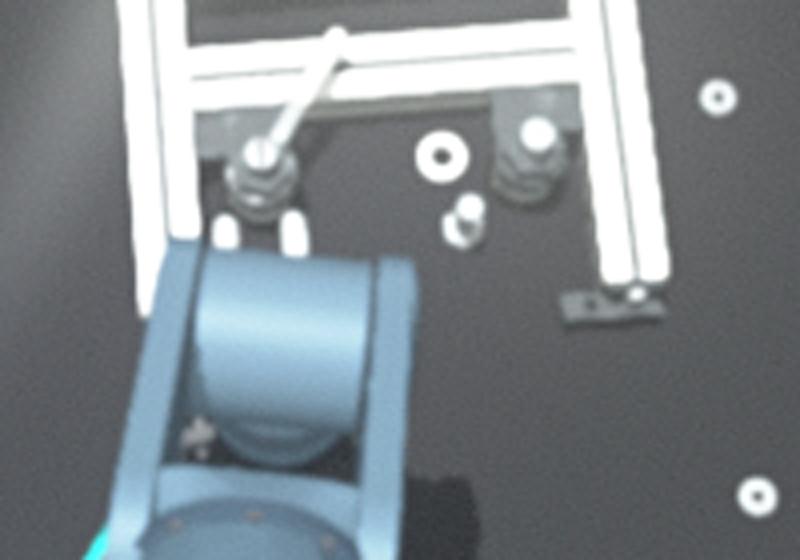

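View pics/s4c.png

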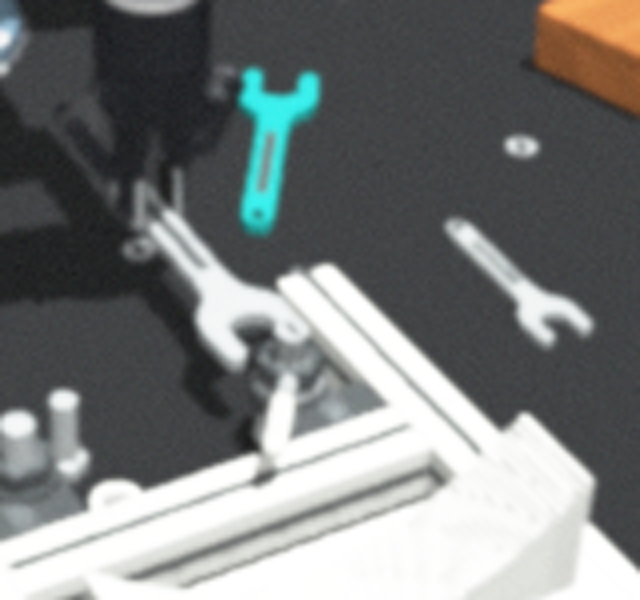

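View pics/w4.png

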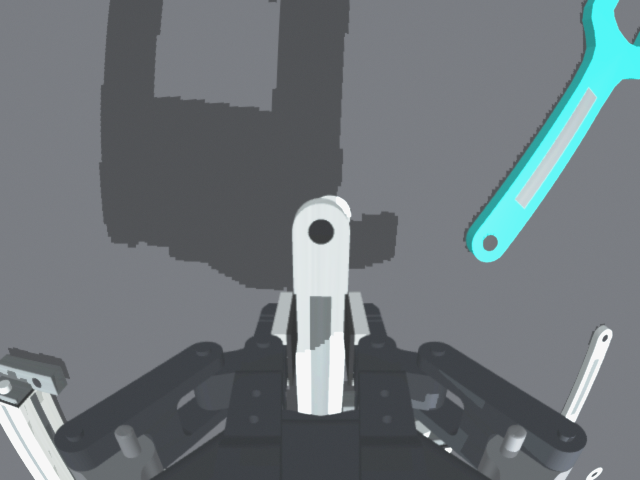

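```bash
python3 - <<'E'
from h import *
c=load("pics/t4.npy");s=load("pics/s4.npy")
t=np.array([.5934,.0621]); th=.037;Rm=np.array([[np.cos(th),-np.sin(th)],[np.sin(th),np.cos(th)]])
F=lambda x,y,z:np.r_[Rm@[x,y]+t,z]
print("screw top pred top/scene",proj(c,F(0,0,.086)),proj(s,F(0,0,.086)),"meas",265-15+261/4,150+153/4,270+292/4,170+327/4)
tcp=np.array([.4009,.0563]); thT=2*.0206
d=np.array([np.cos(thT),np.sin(thT)]);n=np.array([-d[1],d[0]])
for zt in (.050,.057,.062):
  for sy in (1,-1):
    P=np.r_[tcp+d*(.147+.010)+n*sy*.0235,zt]; T=np.r_[tcp+d*(.147+.017)+n*sy*.0235,zt]
    print(zt,sy,"tip",proj(c,T),proj(s,T),"at-7",proj(c,P))
g=cv2.cvtColor(c["image"],cv2.COLOR_RGB2GRAY).astype(float)
for r in (206,208,209):
    row=g[r,296:335]-90; 
    print(r,np.round(row).astype(int))
E
```

```text
screw top pred top/scene [[314.22841842 187.80617543]] [[343.95030738 250.92265688]] meas 315.25 188.25 343.0 251.75
0.05 1 tip [[305.46306211 203.29568788]] [[346.43365967 253.31804903]] at-7 [[305.66662866 205.83082858]]
0.05 -1 tip [[323.22149172 201.89917503]] [[330.06296791 258.71803104]] at-7 [[323.44633217 204.43155019]]
0.057 1 tip [[305.40843312 202.50150962]] [[346.54535937 251.09590239]] at-7 [[305.61298055 205.04872816]]
0.057 -1 tip [[323.25806979 201.0981676 ]] [[330.12465016 256.48009596]] at-7 [[323.48411034 203.64259292]]
0.062 1 tip [[305.36906752 201.92922562]] [[346.62557121 249.50017321]] at-7 [[305.57432136 204.48514143]]
0.062 -1 tip [[323.28442781 200.52096469]] [[330.16894783 254.87290258]] at-7 [[323.51133344 203.07406727]]
206 [165 165 165 165  73  -3  27 111 164 165 165 165 156  85  19   2  -5  -3
  -5  -5  -7  -7 -10  26 117 165 165 165 165 159  94  28  13  15  17  11
  11  18  16]
208 [165 165 165 147  47  -1  34 127 165 165 165 165 163 106  32   9   9   7
   7   5   7   1   2  29 114 164 165 165 165 165 135  49   9  13  14  12
  16  13  14]
209 [132 136 130  90  30  -1  39 130 165 165 165 165 164 116  43  10  13  16
  11   9  14  13   9  29 112 164 165 165 165 165 144  57  14  15  14  14
  11  15  13]
```

```bash
python3 - <<'E'
from h import *
c=load("pics/top0.npy")
t=np.array([.5934,.0621]); th=.037;Rm=np.array([[np.cos(th),-np.sin(th)],[np.sin(th),np.cos(th)]])
F=lambda x,y,z:np.r_[Rm@[x,y]+t,z]
g=cv2.cvtColor(c["image"],cv2.COLOR_RGB2GRAY).astype(float)
for (ya,yb) in((45,85),(-260,-220)):
  for x in (-80,-60,-40,-20,20):
    p=proj(c,F(x/1e3,(ya+yb)/2e3,.046))[0]; r=int(round(p[1])); a=int(p[0])-14
    xs=np.arange(a,a+29); row=cv2.GaussianBlur(g,(3,3),0)[r,a:a+29]; wt=np.clip((row-150)/60,0,1)
    k=np.where(wt>.5)[0]; print(x,p.round(2),r,"edges",xs[k[0]],xs[k[-1]],"mid",(xs[k[0]]+xs[k[-1]])/2)
print(np.round(g[180:196,305:326]).astype(int))
E
```

```text
-80 [291.89 223.56] 224 edges 284 300 mid 292.0
-60 [291.38 216.23] 216 edges 284 300 mid 292.0
-40 [290.88 208.95] 209 edges 283 299 mid 291.0
-20 [290.39 201.73] 202 edges 283 299 mid 291.0
20 [289.4  187.42] 187 edges 282 299 mid 290.5
-80 [407.67 214.87] 215 edges 400 416 mid 408.0
-60 [406.77 207.59] 208 edges 399 415 mid 407.0
-40 [405.88 200.36] 200 edges 398 414 mid 406.0
-20 [404.99 193.18] 193 edges 397 414 mid 405.5
20 [403.23 178.97] 179 edges 395 412 mid 403.5
[[175 185 191 186 177 171 171 172 170 170 168 170 170 185 223 247 252 251
  235 186 134]
 [175 179 184 175 175 172 174 171 170 169 170 170 174 213 242 253 253 247
  217 154 116]
 [172 177 174 173 167 170 171 170 172 168 167 169 193 236 254 255 254 238
  183 130 107]
 [174 175 174 174 168 174 173 171 175 181 182 187 215 249 255 255 251 215
  151 116 114]
 [170 171 174 176 168 173 175 193 212 217 214 216 231 251 255 254 236 176
  122 109 114]
 [173 172 176 173 169 170 188 227 243 234 230 240 243 246 245 234 194 142
  109 105 111]
 [168 174 171 170 168 179 220 251 254 243 237 250 253 244 225 193 155 123
  107 103 108]
 [170 170 174 172 172 190 239 255 255 248 239 252 255 251 220 176 151 133
  113 100 100]
 [152 160 170 175 179 203 243 255 255 249 240 253 255 250 217 174 163 157
  132 107  98]
 [129 134 160 175 184 197 236 255 255 252 243 253 255 245 193 168 179 187
  157 120  94]
 [100 131 162 174 179 182 211 251 255 254 244 252 254 219 164 160 188 198
  170 124  98]
 [103 141 183 186 177 171 178 211 238 237 228 231 216 162 138 162 185 190
  170 128  99]
 [111 170 215 202 176 169 161 159 166 172 171 162 143 123 132 160 173 173
  156 128 103]
 [114 179 226 212 179 168 163 149 133 126 127 123 117 123 147 160 159 153
  146 125 103]
 [110 166 210 196 171 165 164 162 152 143 132 128 131 145 154 149 139 134
  134 121 105]
 [110 143 180 188 169 159 163 166 167 163 160 153 156 155 152 139 134 132
  125 113 103]]
```

```bash
python3 - <<'E'
from h import *
from bench import ctrl
o=ctrl.get_obs(); print(o["eef_pos"])
rows(o,[.4005,.0535,.0125],down(np.pi/2+.038)); 
E
```

```text
[0.40091618 0.05625924 0.04963393]
final [ 0.6 -2.7 37.1] [-0.     0.001  0.003] rows>= 0.62
```

Emit:
step_arm(targets="0.5 -2.7 0 0 0 0.003; 0.5 -2.7 15 0 0 0.003; 0.5 -2.7 28 0 0 0.003; 0.5 -2.7 37 0 0 0.003; 0.5 -2.7 37 0 0 0.003; 0.5 -2.7 37 0 0 0.003")

```text
time_s: 5.58
eef_pos: [0.3994, 0.0533, 0.0115]
eef_rot: [-0.001, -0.019, 1.0, -0.0]
wrist_force: [0.5, -0.4, -3.8]
opening: 0.225
```

```bash
python3 snap.py top t5; python3 snap.py scene s5; python3 - <<'E'
from h import *
a=cv2.imread("pics/t5.png");b=cv2.imread("pics/s5.png")
cv2.imwrite("pics/t5c.png",cv2.resize(a[170:250,280:380],None,fx=6,fy=6,interpolation=cv2.INTER_CUBIC))
cv2.imwrite("pics/s5c.png",cv2.resize(b[200:300,290:390],None,fx=6,fy=6,interpolation=cv2.INTER_CUBIC))
c=load("pics/t5.npy");g=cv2.cvtColor(c["image"],cv2.COLOR_RGB2GRAY).astype(float)
for r in (206,208,210): print(r,np.round(g[r,296:335]-90).astype(int))
E
```

```text
5.625 [0.39955635 0.05331025 0.01156437] [-7.33214605e-04 -1.85946131e-02  9.99826836e-01 -3.80716874e-05] [ 0.7266486  -0.2226927  -3.02336549] 0.2295977228615519 [-1.63643400e-01  1.61867751e-01  2.16570090e+00 -4.67897780e-04
  8.15452407e-01 -1.77131010e+00]
5.675 [0.39958895 0.05330785 0.01162468] [-6.37673237e-04 -1.86178923e-02  9.99826467e-01 -6.01726843e-05] [-0.50953072  0.49206271 -2.55001682] 0.2344762194969194 [-1.63628468e-01  1.61662765e-01  2.16576028e+00 -4.80076556e-04
  8.15402082e-01 -1.77133339e+00]
206 [165 165 165 165  72  -1   1  14  13  12  15  22  23  14   3   1   1  -3
  -4  -5  -3  -6 -11 -10 -12  -1  32  70  89  76  48  19  13  12  16  13
  14  13  14]
208 [165 165 165 165  74  -2   2   7  13  52 117 154 158 141  76  24   7   5
   4   8   1   4   2   2  17  77 155 165 165 165 151  72  19  14  15  17
  14  14  14]
210 [165 165 165 165  80  -1  -2  10  35 111 164 165 165 165 143  58  18  10
  12  13  12  16  14  11  24 100 164 165 165 165 165 132  45  11  11  13
  12  11  16]
```

View pics/t5c.png

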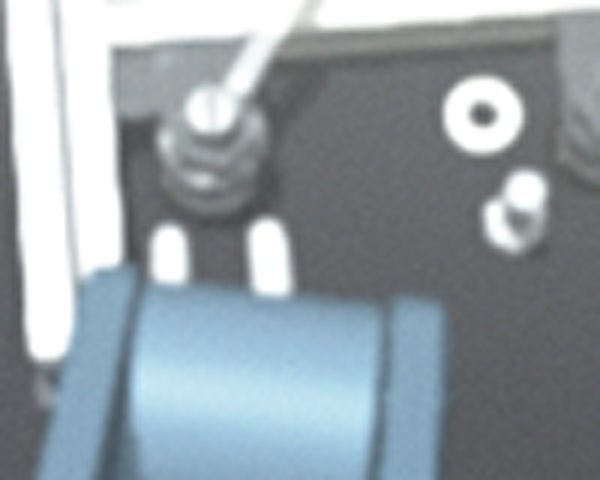

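View pics/s5c.png

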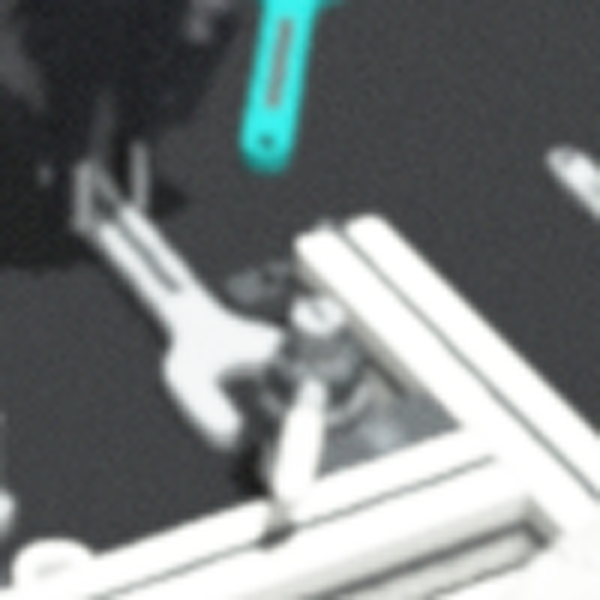

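```bash
python3 - <<'E'
from h import *
c=load("pics/top0.npy")
S=cast(c,[(314.85,187.7)],.086)[0]; print("axis per top",S)
for r,a in((208,(304.9+0,0)),(210,None)):pass
def pr(zt,r,uL,uR):
    A=cast(c,[(uL,r),(uR,r)],zt); m=A.mean(0); dx=m[0]-S[0]
    print("prong mid",m,"lateral off screw line (yaw .038):",(m[1]-S[1]-.038*dx)*1e3,"sep",np.linalg.norm(A[0]-A[1])*1e3)
pr(.0165,210,307.7,324.2)
def edge(r):pass
E
```

```text
axis per top [0.59362247 0.06048517 0.086     ]
prong mid [0.55419639 0.0592527  0.0165    ] lateral off screw line (yaw .038): 0.2657230496279639 sep 44.511966263993465
```

Emit:
step_arm(targets="-6 0 0 0 0 0; -12 0 0 0 0 0; -18 0 0 0 0 0; -22 0 0 0 0 0; -22 0 0 0 0 0")

```text
time_s: 6.3
eef_pos: [0.4131, 0.0551, 0.0083]
eef_rot: [-0.01, -0.019, 1.0, 0.001]
wrist_force: [-17.5, -1.8, 0.3]
opening: 0.23
```

```bash
python3 snap.py top t6; python3 snap.py scene s6; python3 snap.py wrist w6; python3 - <<'E'
from h import *
from bench import ctrl
o=ctrl.get_obs(); print(o["torque"],o["wrist_force"])
a=cv2.imread("pics/t6.png");b=cv2.imread("pics/s6.png")
cv2.imwrite("pics/t6c.png",np.hstack([cv2.resize(a[170:230,290:350],None,fx=7,fy=7,interpolation=cv2.INTER_CUBIC)[:420,:390],cv2.resize(b[215:290,305:363],None,fx=5.6,fy=5.6,interpolation=cv2.INTER_CUBIC)[:420]]))
c=load("pics/t6.npy");g=cv2.cvtColor(c["image"],cv2.COLOR_RGB2GRAY).astype(float)
for r in (202,204,206,208): print(r,np.round(g[r,296:335]-90).astype(int))
E
```

```text
6.35 [0.4130834  0.05515147 0.0082901 ] [-9.67044240e-03 -1.89593611e-02  9.99773026e-01  9.60327085e-04] [-17.51602894  -2.5309936   -0.66774356] 0.22862118773837944 [-1.52717791e-01  2.07463338e-01  2.11904632e+00 -1.90522249e-03
  8.34468892e-01 -1.76014373e+00]
6.4 [0.41306386 0.05515712 0.00829882] [-9.65869719e-03 -1.89423240e-02  9.99773460e-01  9.62089916e-04] [-17.24305874  -1.29644811   0.45916532] 0.2297456671606568 [-1.52717484e-01  2.07392174e-01  2.11910977e+00 -1.89469067e-03
  8.34454081e-01 -1.76011648e+00]
6.45 [0.41308783 0.05514008 0.00831382] [-9.60678787e-03 -1.89319586e-02  9.99774171e-01  9.46935784e-04] [-17.86416393  -0.63289829  -0.06127866] 0.22882722370881617 [-1.52740618e-01  2.07335003e-01  2.11913368e+00 -1.91152031e-03
  8.34379860e-01 -1.76010741e+00]
[-0.32770831  2.91508762 -0.25100399] [-17.86416393  -0.63289829  -0.06127866]
202 [165 165 165 138  33  -2   8   8   7  27  54  66  60  43  25  25  17  17
  16  14  14  20  23  23  20  18  37  73  99  91  50  20   9  12  17  11
  12  15  14]
204 [165 165 165 152  47   0   2   8  51 134 165 165 165 141  69  27  24  31
  34  30  28  29  24  12   6  42 120 164 165 165 142  61  13   7  12  12
  11  14  10]
206 [ 95 105  98  69  40  19   7  15  82 160 165 165 165 165 124  35  -5  -9
  -9  -9 -11 -14 -16 -14  18  99 164 165 165 165 154  84  23   9  11  12
   8  13  15]
208 [ 67  67  67  68  53  30  20  27  60 104 132 145 150 141  95  39  19  16
  11  13   8   7   8   6  26 106 162 165 165 165 161 104  34  10  10  10
  10  12   9]
```

View pics/t6c.png

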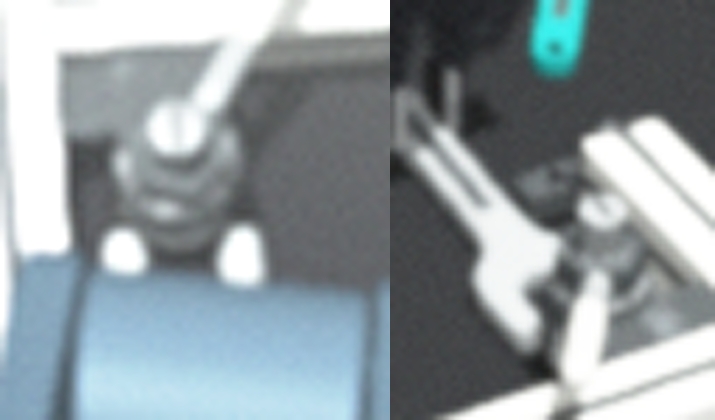

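View pics/w6.png

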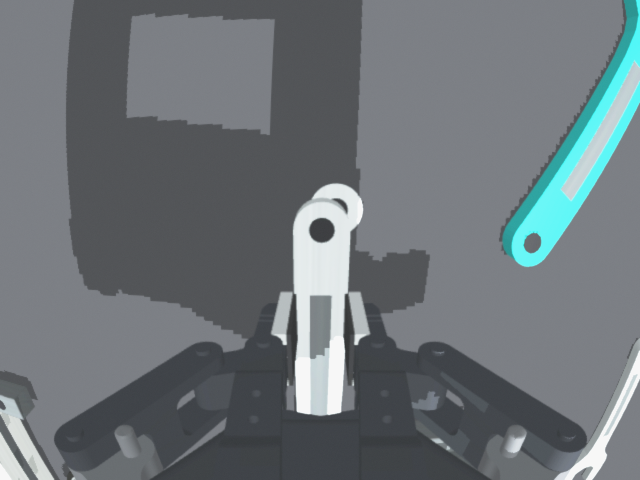

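Emit:
step_arm(targets="14 0 0 0 0 0; 16 0 -7 0 0 0; 16 0 -7 0 0 0; 10 0 -7 0 0 0; 4 0 -7 0 0 0; 0 0 -7 0 0 0; 0 0 -7 0 0 0")

```text
time_s: 7.32
eef_pos: [0.4216, 0.0541, 0.0182]
eef_rot: [-0.001, -0.019, 1.0, -0.0]
wrist_force: [0.0, -0.5, -3.2]
opening: 0.232
```

Emit:
step_arm(targets="-5 0 0 0 0 0; -10 0 0 0 0 0; -15 0 0 0 0 0; -20 0 0 0 0 0; -20 0 0 0 0 0")

```text
time_s: 7.95
eef_pos: [0.4417, 0.0549, 0.0183]
eef_rot: [-0.001, -0.019, 1.0, -0.0]
wrist_force: [-1.4, -0.1, -2.7]
opening: 0.231
```

```bash
python3 snap.py top t7; python3 snap.py scene s7; python3 - <<'E'
from h import *
a=cv2.imread("pics/t7.png");b=cv2.imread("pics/s7.png")
cv2.imwrite("pics/t7c.png",np.hstack([cv2.resize(a[170:230,290:350],None,fx=7,fy=7,interpolation=cv2.INTER_CUBIC)[:420,:390],cv2.resize(b[215:290,305:363],None,fx=5.6,fy=5.6,interpolation=cv2.INTER_CUBIC)[:420]]))
E
```

```text
8.0 [0.44129878 0.05490595 0.01818233] [-1.04208681e-03 -1.86341051e-02  9.99825827e-01 -7.25461596e-06] [ 0.00495027 -0.63841042 -3.11638791] 0.22491408680078892 [-1.44052421e-01  2.27260667e-01  2.06268336e+00 -4.66875455e-04
  8.53702980e-01 -1.75181194e+00]
8.05 [0.44102385 0.05493208 0.01810806] [-1.20657236e-03 -1.86184058e-02  9.99825934e-01  2.36769835e-05] [ 0.12369141 -0.06289001 -2.71585812] 0.22820662158081984 [-1.44089918e-01  2.27109602e-01  2.06310478e+00 -4.56619842e-04
  8.53767263e-01 -1.75182476e+00]
```

View pics/t7c.png

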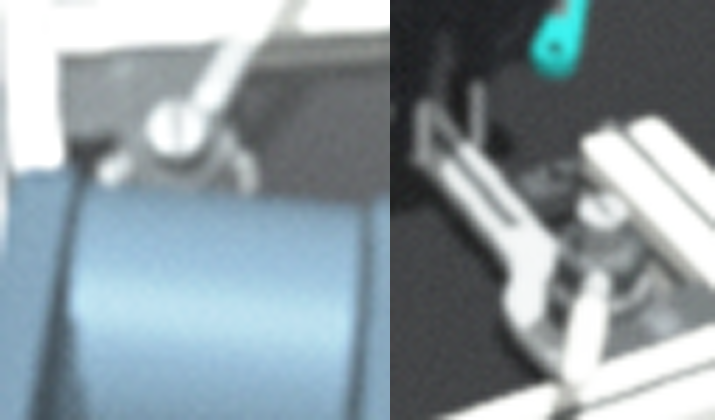

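Emit:
step_arm(targets="-2 0 0 0 0 0; -4 0 0 0 0 0; -6 0 0 0 0 0; -6 0 0 0 0 0")

```text
time_s: 8.55
eef_pos: [0.4474, 0.0551, 0.0182]
eef_rot: [-0.001, -0.019, 1.0, -0.0]
wrist_force: [1.1, 0.1, -3.1]
opening: 0.229
```

Emit:
step_arm(targets="-1 0 0 0 0 0; -2 0 0 0 0 0; -3 0 0 0 0 0; -3 0 0 0 0 0")

```text
time_s: 9.05
eef_pos: [0.4478, 0.0555, 0.0173]
eef_rot: [-0.003, -0.019, 1.0, 0.0]
wrist_force: [-6.4, -0.8, -1.7]
opening: 0.226
```

Emit:
step_arm(targets="1.5 0 0 0 0 0; 1.5 0 3 0 0 0; 1.5 0 5 0 0 0; 1.5 0 6 0 0 0; 1.5 0 6 0 0 0")

```text
time_s: 9.68
eef_pos: [0.4478, 0.0553, 0.0118]
eef_rot: [-0.002, -0.019, 1.0, 0.0]
wrist_force: [-6.7, 0.2, -0.0]
opening: 0.231
```

Emit:
step_arm(targets="1 0 1 0 0 0; 2 0 2 0 0 0; 2 0 2 0 0 0")

```text
time_s: 10.05
eef_pos: [0.4477, 0.055, 0.0105]
eef_rot: [0.0, -0.019, 1.0, -0.0]
wrist_force: [-0.1, -0.6, -1.9]
opening: 0.229
```

Emit:
step_arm(targets="0 0 2 0 0 0; 0 0 4 0 0 0; 0 0 4 0 0 0")

```text
time_s: 10.42
eef_pos: [0.4475, 0.055, 0.0064]
eef_rot: [-0.0, -0.019, 1.0, -0.0]
wrist_force: [0.8, 0.2, 0.6]
opening: 0.228
```

```bash
python3 snap.py top t8; python3 snap.py scene s8; python3 - <<'E'
from h import *
a=cv2.imread("pics/t8.png");b=cv2.imread("pics/s8.png")
cv2.imwrite("pics/t8c.png",np.hstack([cv2.resize(a[170:230,290:350],None,fx=7,fy=7,interpolation=cv2.INTER_CUBIC)[:420,:390],cv2.resize(b[215:290,305:363],None,fx=5.6,fy=5.6,interpolation=cv2.INTER_CUBIC)[:420]]))
E
```

```text
10.475 [0.44747717 0.05499124 0.0065029 ] [-2.12530901e-04 -1.85510343e-02  9.99827887e-01 -1.00438595e-04] [ 1.30881396 -0.54931176  0.13553464] 0.2285076523725528 [-1.41882638e-01  2.63843396e-01  2.04997757e+00 -3.61347104e-04
  8.28159236e-01 -1.74953876e+00]
10.525 [0.4474969  0.05499917 0.00654188] [-1.81029741e-04 -1.85769602e-02  9.99827410e-01 -1.14031201e-04] [ 0.9189686  -0.25083195  0.24755109] 0.22960767339918595 [-1.41845908e-01  2.63758410e-01  2.04997138e+00 -3.84099995e-04
  8.28183884e-01 -1.74953851e+00]
```

View pics/t8c.png

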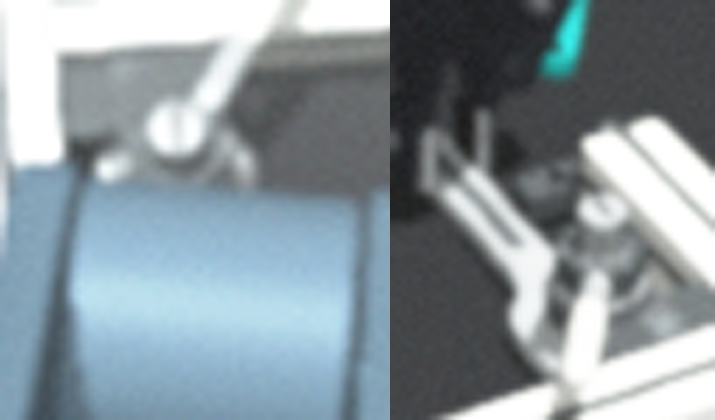

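Emit:
step_arm(targets="0 0 0 0 0 0; 0 0 0 0 0 0; 0 0 0 0 0 0; 0 0 -10 0 0 0; 0 0 -50 0 0 0; 0 0 -100 0 0 0; 0 0 -150 0 0 0; 0 0 -170 0 0 0", grip=55)

```text
time_s: 11.52
eef_pos: [0.4487, 0.0549, 0.1803]
eef_rot: [0.002, -0.019, 1.0, -0.0]
wrist_force: [0.1, -0.9, -0.8]
opening: 0.55
```

```bash
python3 snap.py wrist w9
```

```text
11.575 [0.44954045 0.05486189 0.1817042 ] [ 2.98475420e-03 -1.87320703e-02  9.99819872e-01 -6.51567916e-04] [1.77767888 0.24784957 1.09385479] 0.5477282619021194 [-1.41458618e-01 -5.05055038e-02  1.95749090e+00 -3.54853300e-04
  1.22850632e+00 -1.74960337e+00]
```

View pics/w9.png

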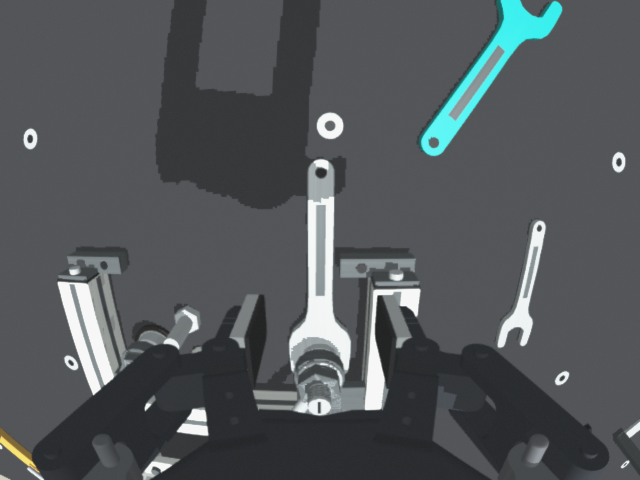

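```bash
python3 - <<'E'
from h import *
c=load("pics/w9.npy"); g=cv2.cvtColor(c["image"],cv2.COLOR_RGB2GRAY).astype(float)
mid=[]
for r in range(185,320,5):
    d=np.diff(cv2.GaussianBlur(g[r:r+1],(3,1),0)[0]); k1=295+np.argmax(d[295:322]);k2=322+np.argmin(d[322:345])
    W=cast(c,[(k1+.5,r),(k2+.5,r)],.012,True); mid.append(np.r_[W.mean(0)[:2],W[1,1]-W[0,1]])
mid=np.array(mid);p=np.polyfit(mid[:,0],mid[:,1],1)
tail=cast(c,[(321,159.5)],.010,True)[0]; scr=cast(c,[(319.5,407)],.086,True)[0]
lug=cast(c,[(340,253)],.022,True)[0]
print("yaw",p[0],mid[:,2].round(4),"tail",tail,"screw top",scr,"lug corner",lug)
f=np.array([np.cos(p[0]),np.sin(p[0])]); jaw=tail[:2]+f*.196; print("jaw",jaw,"screw-based diff",jaw-scr[:2])
print("shank edge left at lug x:",np.polyval(p,lug[0])+.011,"lug y",lug[1])
cv2.imwrite("pics/w9c.png",cv2.resize(c["image"][240:420,250:430,::-1],None,fx=3.3,fy=3.3,interpolation=cv2.INTER_CUBIC))
E
```

```text
yaw 0.02913497176959969 [0.0219 0.0219 0.022  0.0221 0.0221 0.0222 0.0223 0.0224 0.0225 0.0225
 0.0226 0.0219 0.0219 0.022  0.0221 0.0223 0.0224 0.0225 0.0226 0.0227
 0.0219 0.022  0.0222 0.0223 0.0234 0.0245 0.0265] tail [0.39890736 0.05550845 0.01      ] screw top [0.59282181 0.06162813 0.086     ] lug corner [0.47671243 0.07475923 0.022     ]
jaw [0.59482418 0.0612181 ] screw-based diff [ 0.00200237 -0.00041003]
shank edge left at lug x: 0.06869286204751349 lug y 0.07475923130216833
```

View pics/w9c.png

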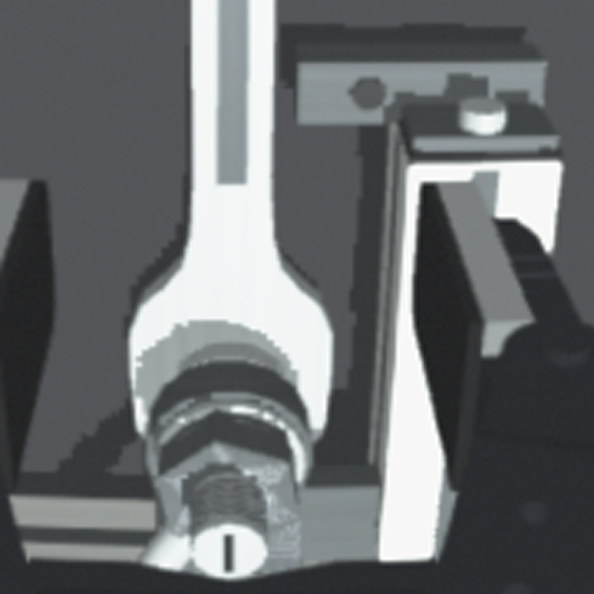

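```bash
python3 - <<'E'
from h import *
from bench import ctrl
o=ctrl.get_obs()
d,rv=rows(o,[.681,.040,.18],down(np.radians(57))); rows(o,[.681,.040,.064],down(np.radians(57)))
E
```

```text
final [-230.7  -23.5    3.1] [0.    0.006 0.613] rows>= 3.87
final [-230.   -23.4  119.1] [0.    0.006 0.613] rows>= 4.33
```

Emit:
step_arm(targets="-50 -5 0 0 0.002 0.13; -100 -10 0 0 0.003 0.28; -150 -15 0 0 0.004 0.43; -200 -20 2 0 0.006 0.58; -230 -23.5 2 0 0.006 0.613; -230 -23.5 2 0 0.006 0.613", grip=0)

```text
time_s: 12.32
eef_pos: [0.6786, 0.0398, 0.1724]
eef_rot: [-0.004, 0.284, 0.959, -0.0]
wrist_force: [-0.1, 0.5, 0.2]
opening: 0.002
```

```bash
python3 snap.py wrist w10; python3 - <<'E'
from h import *
from bench import ctrl
o=ctrl.get_obs()
rows(o,[.681,.040,.064],down(np.radians(57)))
E
```

```text
12.375 [0.67732766 0.04012698 0.17243724] [-4.94986111e-03  2.83798012e-01  9.58871153e-01 -5.46629979e-04] [-0.7158032   0.08873211 -0.51933697] -0.0013269775939445448 [-1.15619907e-01  4.63135643e-01  1.36602537e+00  6.38180642e-04
  1.32237241e+00 -1.11106355e+00]
final [ -4.1   2.3 108.4] [-0.004 -0.009  0.   ] rows>= 1.81
```

View pics/w10.png

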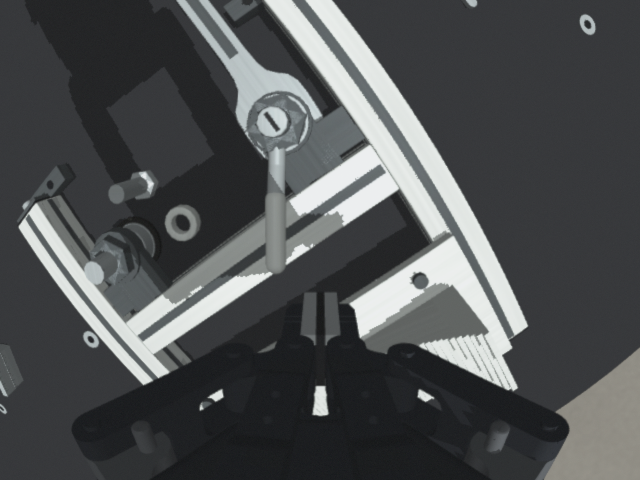

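```bash
python3 - <<'E'
from h import *
from bench import ctrl
c=load("pics/w10.npy")
s=cast(c,[(272.5,121.5)],.086,True)[0]; l=cast(c,[(276.5,271)],.0735,True)[0]; l2=cast(c,[(276,205)],.0735,True)[0]
print(s,l,l2,np.linalg.norm(l[:2]-s[:2])); a=np.arctan2(l[1]-s[1],l[0]-s[0]);print(np.degrees(a),np.degrees(np.arctan2(l2[1]-s[1],l2[0]-s[0])))
print(ctrl.get_obs()["eef_pos"])
E
```

```text
[0.59392044 0.06151197 0.086     ] [0.67849767 0.00469189 0.0735    ] [0.63975173 0.03132769 0.0735    ] 0.10189126302292985
-33.89371408795243 -33.368710038715555
[0.67732766 0.04012698 0.17243724]
```

Emit:
step_arm(targets="-3 2 40 -0.004 -0.009 0; -3 2 80 -0.004 -0.009 0; -3 2 108 -0.004 -0.009 0; -3 2 108 -0.004 -0.009 0")

```text
time_s: 12.88
eef_pos: [0.6769, 0.0409, 0.0628]
eef_rot: [-0.002, 0.284, 0.959, -0.0]
wrist_force: [-0.3, 0.2, 0.9]
opening: 0.001
```

```bash
python3 - <<'E'
from h import *
from bench import ctrl
o=ctrl.get_obs(); p=o["eef_pos"]; print(p,o["eef_rot"],o["wrist_force"],o["torque"])
S=np.array([.5935,.061]); a=np.radians(-33.5); u=np.array([np.cos(a),np.sin(a)]); n=np.array([-u[1],u[0]])
print("radial",(p[:2]-S)@u,"perp",(p[:2]-S)@n)
E
python3 snap.py wrist w11
```

```text
[0.67694239 0.04090491 0.06279084] [-2.37279873e-03  2.83672333e-01  9.58918285e-01 -3.16955551e-04] [-0.2645598   0.16509379  0.92118164] [0.03370988 0.04618337 0.02036939]
radial 0.08067265429381325 perp 0.029297930829615657
12.925 [0.67884666 0.04068054 0.06511775] [-3.79090598e-04  2.83731595e-01  9.58903664e-01  4.11136369e-05] [0.12973801 0.21459495 1.11553926] 0.0006862159735409208 [-1.14343455e-01  5.80720883e-01  1.42831679e+00  2.33780786e-04
  1.13328763e+00 -1.10987206e+00]
```

View pics/w11.png

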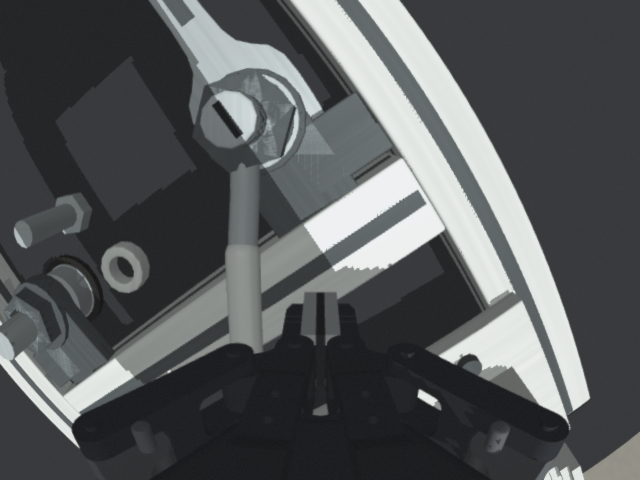

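```bash
cat > sweep.py <<'E'
import sys
from h import *
from bench import ctrl
o=ctrl.get_obs(); S=np.array([.5935,.061]); p=o["eef_pos"]; R0=rot(o["eef_rot"]); 
ty=R0.as_matrix()[:2,1]; rad=p[:2]-S; ph=np.arctan2(rad[1],rad[0])
t=np.array([-np.sin(ph),np.cos(ph)])
print("t",o["time_s"],"phi",np.degrees(ph).round(2),"r",np.hypot(*rad).round(4),"z",p[2].round(4),"yaw_y",np.degrees(np.arctan2(ty[1],ty[0])).round(1),"F",o["wrist_force"].round(2),"F.tooly",(o["wrist_force"][:2]@ty).round(2),"tilt",R0.as_matrix()[:,2].round(3))
if len(sys.argv)>1:
    d,n=float(sys.argv[1]),int(sys.argv[2]); r=float(sys.argv[3]) if len(sys.argv)>3 else np.hypot(*rad)
    out=[]
    for i in range(1,n+1):
        a=-d*i/n; rr=np.hypot(*rad)+(r-np.hypot(*rad))*i/n
        P=np.r_[S+rr*np.array([np.cos(ph+a),np.sin(ph+a)]),p[2]]
        dd=R0.inv().apply(P-p)*1000
        out.append(f"{dd[0]:.1f} {dd[1]:.1f} 0 0 0 {-a:.3f}")
    print("; ".join(out))
E
python3 sweep.py .44 8 .087
```

```text
t 12.925 phi -13.39 r 0.0877 z 0.0651 yaw_y 57.0 F [0.13 0.21 1.12] F.tooly 0.25 tilt [-0.001  0.    -1.   ]
-1.4 -4.6 0 0 0 0.055; -2.5 -9.3 0 0 0 0.110; -3.4 -14.0 0 0 0 0.165; -4.1 -18.8 0 0 0 0.220; -4.4 -23.6 0 0 0 0.275; -4.5 -28.4 0 0 0 0.330; -4.3 -33.2 0 0 0 0.385; -3.9 -37.9 0 0 0 0.440
```

Emit:
step_arm(targets="-1.4 -4.6 0 0 0 0.055; -2.5 -9.3 0 0 0 0.11; -3.4 -14 0 0 0 0.165; -4.1 -18.8 0 0 0 0.22; -4.4 -23.6 0 0 0 0.275; -4.5 -28.4 0 0 0 0.33; -4.3 -33.2 0 0 0 0.385; -3.9 -37.9 0 0 0 0.44")

```text
time_s: 13.92
eef_pos: [0.6645, 0.0062, 0.0688]
eef_rot: [0.003, 0.487, 0.873, 0.001]
wrist_force: [1.2, 1.4, 0.5]
opening: 0.004
```

```bash
python3 snap.py wrist w12; python3 sweep.py .12 3
```

```text
13.975 [0.66418889 0.00580356 0.06862943] [0.00282656 0.4880122  0.87283157 0.00107689] [ 1.50039731 -0.19178903 -0.29932045] 0.001661989192566886 [-1.69628272e-01  5.41928193e-01  1.48006849e+00  1.60611943e-04
  1.11354817e+00 -7.20868169e-01]
t 13.975 phi -37.98 r 0.0897 z 0.0686 yaw_y 31.6 F [ 1.5  -0.19 -0.3 ] F.tooly 1.18 tilt [ 0.006 -0.001 -1.   ]
-1.2 -3.4 0 0 0 0.040; -2.2 -6.8 0 0 0 0.080; -3.1 -10.3 0 0 0 0.120
```

View pics/w12.png

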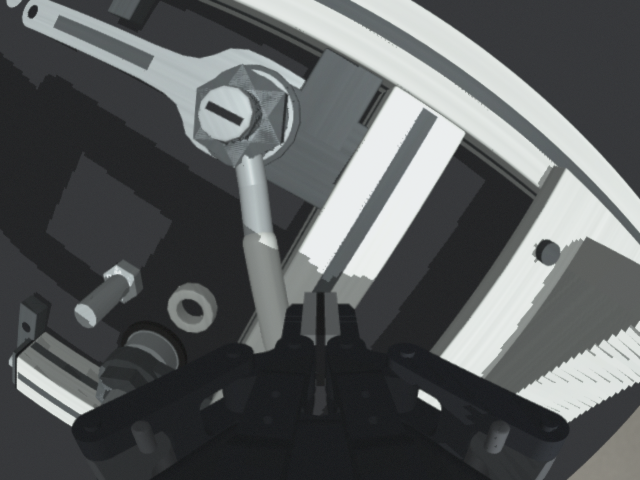

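Emit:
step_arm(targets="-1 -3.4 2 0 0 0.04; -1.5 -6.8 3 0 0 0.08; -2 -10.3 4 0 0 0.12; -2 -10.3 4 0 0 0.12")

```text
time_s: 14.48
eef_pos: [0.655, -0.0008, 0.0614]
eef_rot: [0.0, 0.538, 0.843, 0.0]
wrist_force: [0.8, -0.4, 1.1]
opening: 0.002
```

```bash
python3 sweep.py .12 3 .088
```

```text
t 14.475 phi -45.14 r 0.0871 z 0.0614 yaw_y 24.9 F [ 0.81 -0.44  1.08] F.tooly 0.55 tilt [ 0.001  0.    -1.   ]
-1.4 -3.2 0 0 0 0.040; -2.7 -6.5 0 0 0 0.080; -3.8 -9.8 0 0 0 0.120
```

Emit:
step_arm(targets="-1.4 -3.2 -1 0 0 0.04; -2.7 -6.5 -2 0 0 0.08; -3.8 -9.8 -2 0 0 0.12; -3.8 -9.8 -2 0 0 0.12")

```text
time_s: 14.98
eef_pos: [0.6479, -0.0085, 0.0637]
eef_rot: [0.001, 0.588, 0.809, 0.001]
wrist_force: [0.6, 0.4, 0.5]
opening: 0.005
```

```bash
python3 sweep.py .1 3 .087
```

```text
t 14.975 phi -51.92 r 0.0882 z 0.0637 yaw_y 18.0 F [0.57 0.42 0.46] F.tooly 0.67 tilt [ 0.002 -0.    -1.   ]
-0.6 -2.9 0 0 0 0.033; -1.0 -5.8 0 0 0 0.067; -1.4 -8.7 0 0 0 0.100
```

Emit:
step_arm(targets="-0.6 -2.9 0 0 0 0.033; -1 -5.8 0 0 0 0.067; -1.4 -8.7 0 0 0 0.1; -1.4 -8.7 0 0 0 0.1")

```text
time_s: 15.48
eef_pos: [0.64, -0.0123, 0.0636]
eef_rot: [0.001, 0.627, 0.779, 0.001]
wrist_force: [-0.4, -0.2, -0.1]
opening: 0.001
```

```bash
python3 snap.py wrist w13; python3 sweep.py .08 3 .087
```

```text
15.525 [ 0.640096   -0.01228664  0.06360556] [6.67012295e-04 6.27198423e-01 7.78859025e-01 5.58967421e-04] [-0.28355732 -0.52144712 -0.19861056] -0.0019380053354727906 [-2.04443969e-01  5.06049865e-01  1.54654710e+00  4.36656041e-04
  1.08729869e+00 -4.19540441e-01]
t 15.525 phi -57.55 r 0.0868 z 0.0636 yaw_y 12.3 F [-0.28 -0.52 -0.2 ] F.tooly -0.39 tilt [ 0.002  0.    -1.   ]
-0.8 -2.2 0 0 0 0.027; -1.6 -4.4 0 0 0 0.053; -2.3 -6.6 0 0 0 0.080
```

View pics/w13.png

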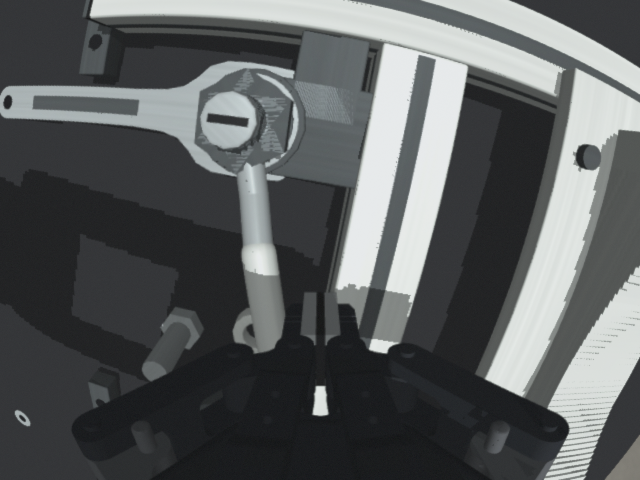

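Emit:
step_arm(targets="-0.8 -2.2 0 0 0 0.027; -1.6 -4.4 0 0 0 0.053; -2.3 -6.6 0 0 0 0.08; -2.3 -6.6 0 0 0 0.08")

```text
time_s: 16.02
eef_pos: [0.6343, -0.0159, 0.0636]
eef_rot: [0.001, 0.658, 0.753, 0.001]
wrist_force: [0.7, 0.3, -0.8]
opening: 0.001
```

```bash
python3 sweep.py .08 3 .087
```

```text
t 16.025 phi -62.07 r 0.087 z 0.0636 yaw_y 7.7 F [ 0.67  0.31 -0.79] F.tooly 0.71 tilt [ 0.002  0.    -1.   ]
-0.8 -2.2 0 0 0 0.027; -1.5 -4.4 0 0 0 0.053; -2.1 -6.6 0 0 0 0.080
```

Emit:
step_arm(targets="-0.8 -2.2 0 0 0 0.027; -1.5 -4.4 0 0 0 0.053; -2.1 -6.6 0 0 0 0.08; -2.1 -6.6 0 0 0 0.08")

```text
time_s: 16.52
eef_pos: [0.628, -0.019, 0.0637]
eef_rot: [0.001, 0.688, 0.726, 0.001]
wrist_force: [2.7, 1.5, 0.3]
opening: -0.002
```

```bash
python3 sweep.py .06 3 .087
```

```text
t 16.525 phi -66.65 r 0.0871 z 0.0637 yaw_y 3.1 F [2.72 1.49 0.34] F.tooly 2.79 tilt [ 0.002 -0.    -1.   ]
-0.5 -1.7 0 0 0 0.020; -1.1 -3.3 0 0 0 0.040; -1.5 -5.0 0 0 0 0.060
```

Emit:
step_arm(targets="-0.5 -1.7 0 0 0 0.02; -1.1 -3.3 0 0 0 0.04; -1.5 -5 0 0 0 0.06; -1.5 -5 0 0 0 0.06")

```text
time_s: 17.02
eef_pos: [0.6233, -0.0208, 0.0637]
eef_rot: [0.001, 0.709, 0.705, 0.001]
wrist_force: [2.9, 1.0, -0.8]
opening: 0.002
```

```bash
python3 sweep.py .06 3 .087; python3 snap.py wrist w14
```

```text
t 17.025 phi -69.97 r 0.0871 z 0.0637 yaw_y -0.3 F [ 2.93  0.98 -0.76] F.tooly 2.93 tilt [ 0.003 -0.    -1.   ]
-0.6 -1.6 0 0 0 0.020; -1.1 -3.3 0 0 0 0.040; -1.6 -5.0 0 0 0 0.060
17.075 [ 0.62329672 -0.02075486  0.06373218] [0.00090711 0.70886864 0.70533952 0.00076489] [ 3.70202012  0.87042573 -0.57216047] 0.0003030717087430971 [-2.23485984e-01  4.74533599e-01  1.59347049e+00  3.66902483e-04
  1.07123744e+00 -2.18670435e-01]
```

View pics/w14.png

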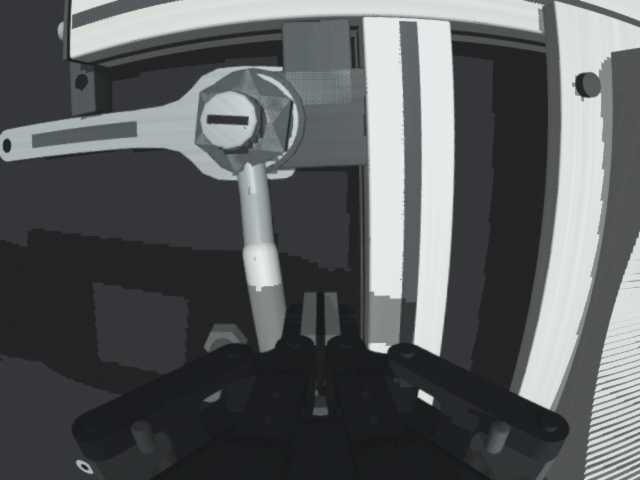

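Emit:
step_arm(targets="-0.6 -1.6 0 0 0 0.02; -1.1 -3.3 0 0 0 0.04; -1.6 -5 0 0 0 0.06; -1.6 -5 0 0 0 0.06")

```text
time_s: 17.58
eef_pos: [0.6185, -0.0224, 0.0638]
eef_rot: [0.001, 0.73, 0.683, 0.001]
wrist_force: [6.1, -0.3, -0.2]
opening: -0.0
```

```bash
python3 sweep.py .06 3 .087; python3 snap.py wrist w15
```

```text
t 17.575 phi -73.34 r 0.087 z 0.0638 yaw_y -3.8 F [ 6.1  -0.3  -0.21] F.tooly 6.11 tilt [ 0.003 -0.    -1.   ]
-0.6 -1.6 0 0 0 0.020; -1.1 -3.3 0 0 0 0.040; -1.6 -5.0 0 0 0 0.060
17.625 [ 0.6184612  -0.02239049  0.06381028] [0.00110121 0.73002229 0.68342173 0.00099432] [ 4.93813137 -0.07367347 -0.06305731] 0.0003310798878709163 [-2.27927929e-01  4.65159537e-01  1.60718364e+00  4.86444272e-04
  1.06631287e+00 -1.62247280e-01]
```

View pics/w15.png

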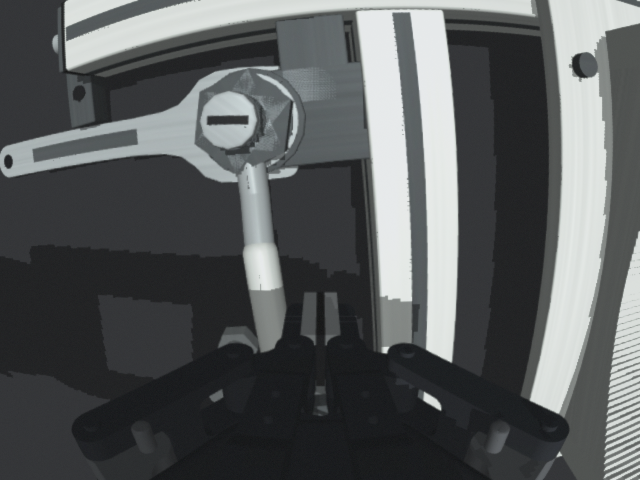

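Emit:
step_arm(targets="-0.6 -1.6 0 0 0 0.02; -1.1 -3.3 0 0 0 0.04; -1.1 -3.3 0 0 0 0.04; -1.1 -3.3 0 0 0 0.04")

```text
time_s: 18.12
eef_pos: [0.6154, -0.0233, 0.0639]
eef_rot: [0.001, 0.744, 0.669, 0.001]
wrist_force: [5.6, -0.6, -1.0]
opening: 0.002
```

```bash
python3 sweep.py .05 3 .087; for i in 1 2 3 4; do python3 - <<'E'
from bench import ctrl,optics
optics.camera("wrist"); o=ctrl.get_obs(); print(o["wrist_force"],o["torque"],o["eef_pos"])
E
done
```

```text
t 18.125 phi -75.42 r 0.0871 z 0.0639 yaw_y -6.1 F [ 5.61 -0.59 -1.03] F.tooly 5.64 tilt [ 0.004 -0.    -1.   ]
-0.5 -1.4 0 0 0 0.017; -0.9 -2.8 0 0 0 0.033; -1.4 -4.1 0 0 0 0.050
[ 7.08275275  0.58736244 -1.0120257 ] [-0.01416766 -0.94868853 -0.00143976] [ 0.6153979  -0.02329805  0.06389803]
[ 6.78576418 -0.50555547 -0.9343028 ] [ 0.00842085 -0.93938401  0.05944722] [ 0.6154047  -0.02327966  0.06390299]
[ 5.65625249 -0.23553538 -0.84101361] [ 0.04387957 -0.95125858 -0.01827573] [ 0.61544187 -0.02331423  0.06393058]
[ 6.25856862  0.03788798 -1.00735279] [ 0.01068306 -0.98121907  0.00145791] [ 0.61540767 -0.023304    0.06388119]
```

Emit:
step_arm(targets="-0.5 -1.4 0 0 0 0.017; -0.9 -2.8 0 0 0 0.033; -1.4 -4.1 0 0 0 0.05; -1.4 -4.1 0 0 0 0.05")

```text
time_s: 18.82
eef_pos: [0.6116, -0.0243, 0.0641]
eef_rot: [0.002, 0.76, 0.65, 0.002]
wrist_force: [6.5, -0.2, -1.4]
opening: -0.002
```

```bash
python3 sweep.py .05 3 .087; for i in 1 2 3 4; do python3 - <<'E'
from bench import ctrl,optics
optics.camera("wrist"); o=ctrl.get_obs(); print(o["wrist_force"],o["torque"],o["eef_pos"])
E
done; python3 snap.py wrist w16
```

```text
t 18.825 phi -78.01 r 0.0872 z 0.0641 yaw_y -8.9 F [ 6.47 -0.22 -1.38] F.tooly 6.43 tilt [ 0.005 -0.    -1.   ]
-0.4 -1.4 0 0 0 0.017; -0.9 -2.8 0 0 0 0.033; -1.3 -4.2 0 0 0 0.050
[ 7.25214412 -0.06070318 -0.1966269 ] [ 0.05124674 -1.12219858  0.0522513 ] [ 0.61161297 -0.02427104  0.06405289]
[ 6.70532435 -0.23902325 -0.1966567 ] [ 0.02974944 -1.17781267  0.00884079] [ 0.61162039 -0.02426644  0.06405109]
[ 7.21140955  0.01086186 -0.95854664] [ 0.03058402 -1.15511324 -0.00265947] [ 0.61164638 -0.02427453  0.06406407]
[ 6.46481844  1.6039985  -1.81011066] [ 0.09609226 -1.17562757  0.05289524] [ 0.61159055 -0.02427061  0.06403466]
19.075 [ 0.6116185  -0.02429675  0.0640629 ] [0.0016382  0.76002816 0.64988609 0.00160491] [ 7.60428387  0.64655941 -1.8629131 ] -0.003460812370482904 [-2.33717695e-01  4.51216580e-01  1.62712040e+00  7.62823174e-04
  1.05871755e+00 -7.81672367e-02]
```

View pics/w16.png

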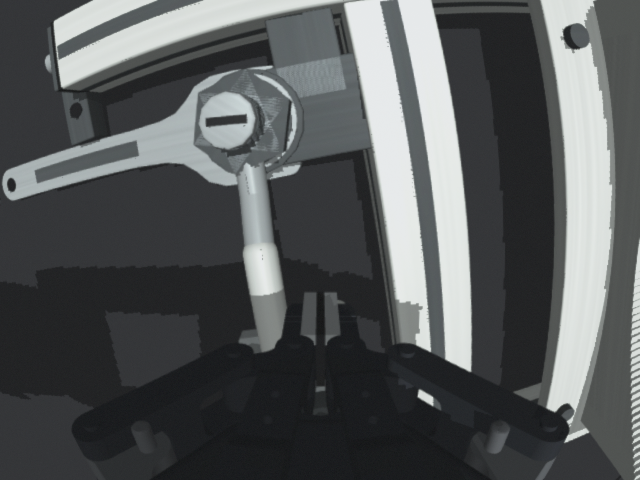

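Emit:
step_arm(targets="-0.3 -0.9 0 0 0 0.01; -0.5 -1.7 0 0 0 0.02; -0.5 -1.7 0 0 0 0.02; -0.5 -1.7 0 0 0 0.02")

```text
time_s: 19.58
eef_pos: [0.6101, -0.0246, 0.0642]
eef_rot: [0.002, 0.766, 0.642, 0.002]
wrist_force: [8.1, 0.3, -1.2]
opening: -0.002
```

```bash
python3 sweep.py; for i in 1 2 3 ; do python3 - <<'E'
from bench import ctrl,optics
optics.camera("wrist"); o=ctrl.get_obs(); print(o["wrist_force"],o["torque"],o["eef_pos"])
E
done
```

```text
t 19.575 phi -79.02 r 0.0872 z 0.0642 yaw_y -10.1 F [ 8.07  0.34 -1.18] F.tooly 7.89 tilt [ 0.005 -0.001 -1.   ]
[7.58405873 0.18655438 0.01038821] [ 0.00420928 -1.27069089  0.03325736] [ 0.61010342 -0.02458641  0.06414797]
[7.83522027 0.07030603 0.3161683 ] [ 0.03329193 -1.27390831 -0.01268043] [ 0.61011831 -0.02457713  0.06415683]
[ 8.01728515  0.16601733 -0.13748955] [-0.00213491 -1.23981741  0.06278773] [ 0.61009502 -0.02461114  0.06413775]
```

Emit:
step_arm(targets="0 8 0 0 0 0; 0 18 0 0 0 0; 0 18 -30 0 0 0; 0 18 -80 0 0 0; 0 18 -130 0 0 0; 0 18 -130 0 0 0")

```text
time_s: 20.48
eef_pos: [0.629, -0.0282, 0.1988]
eef_rot: [0.004, 0.766, 0.643, 0.003]
wrist_force: [0.1, 0.4, -0.1]
opening: -0.004
```

```bash
python3 snap.py wrist w17; python3 snap.py top t17; python3 - <<'E'
from h import *
a=cv2.imread("pics/t17.png"); cv2.imwrite("pics/t17c.png",cv2.resize(a[90:290,220:440],None,fx=3,fy=3,interpolation=cv2.INTER_CUBIC))
E
```

```text
20.525 [ 0.62736335 -0.02785493  0.19569914] [0.00202556 0.76628674 0.64249358 0.00159118] [-0.34563674 -0.44735913 -1.10739936] -0.003165937148058173 [-2.33143089e-01  3.24291312e-01  1.50497029e+00  1.38535913e-04
  1.30718118e+00 -5.78839553e-02]
20.575 [ 0.62608793 -0.02755251  0.19352479] [5.29036741e-04 7.66256187e-01 6.42534775e-01 4.88241909e-04] [ 0.03265991  0.99077791 -1.05835241] -0.0013703716637500322 [-2.33153038e-01  3.26080742e-01  1.50722180e+00  1.57021591e-04
  1.30685831e+00 -5.80013906e-02]
```

View pics/w17.png

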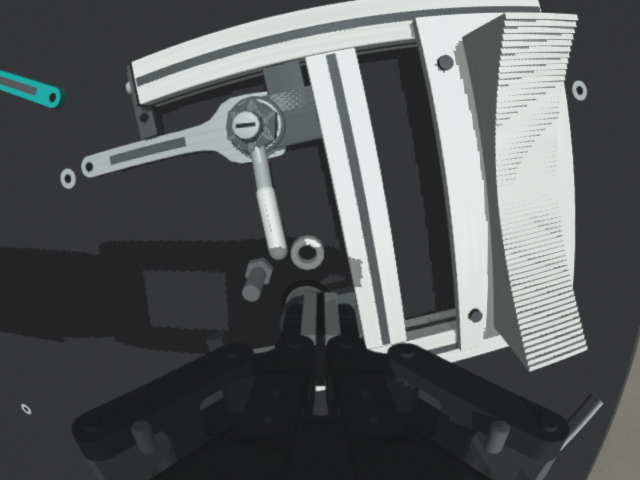

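View pics/t17c.png

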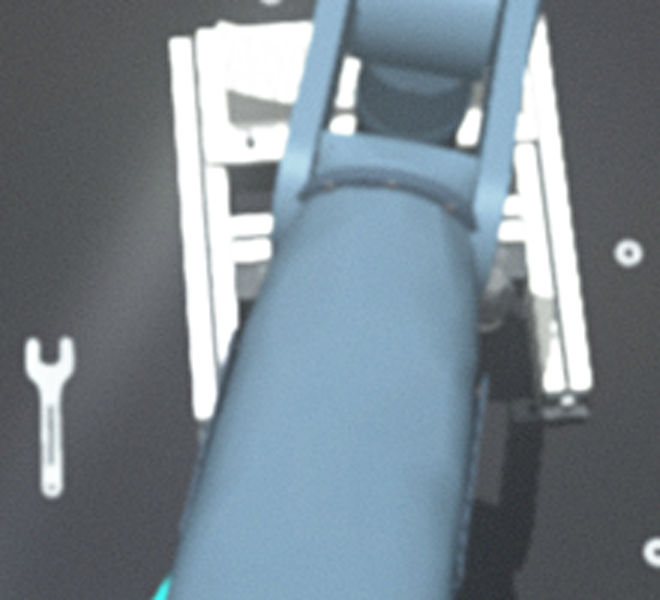

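```bash
python3 - <<'E'
from h import *
c=load("pics/w17.npy")
tail=cast(c,[(80.5,169.5)],.010,True)[0,:2]; hole=cast(c,[(89,167)],.010,True)[0,:2]; s=cast(c,[(246,125)],.086,True)[0,:2]
neck=cast(c,[(188,143.5)],.011,True)[0,:2]
f=neck-hole; yaw=np.arctan2(f[1],f[0]); f/=np.linalg.norm(f); jaw=tail+.196*f
fr=.037; v=jaw-.148*f-s; print("yaw",yaw,"jaw-screw",jaw-s,"shank y frame",-np.sin(fr)*v[0]+np.cos(fr)*v[1], "lug corner",cast(c,[(158,135)],.022,True))
def slot(n,a,b):
    c=load(f"pics/{n}.npy");p=cast(c,[a,b],.086,True);return np.arctan2(p[1,1]-p[0,1],p[1,0]-p[0,0])
c10=load("pics/w10.npy")
for n,x,y in (("w10",272,121),("w17",246,125)):
    im=load(f"pics/{n}.npy")["image"][y-12:y+13,x-13:x+14]; cc=load(f"pics/{n}.npy")
    g=cv2.cvtColor(im,cv2.COLOR_RGB2GRAY); m=(g<70).astype(np.uint8); nl,lab,st,ce=cv2.connectedComponentsWithStats(m); 
    k=1+np.argmin([np.hypot(*(ce[i]-[13,12])) + (100 if st[i][4]<8 else 0) for i in range(1,nl)]); ys,xs=np.where(lab==k)
    P=cast(cc,np.c_[xs+x-13,ys+y-12],.086,True)[:,:2]; e,V=np.linalg.eigh(np.cov(P.T)); a=np.arctan2(V[1,1],V[0,1]); print(n,len(xs),np.degrees(a)%180)
E
```

```text
yaw -0.04584443130667098 jaw-screw [-0.00039559 -0.00403142] shank y frame 0.008232925120184427 lug corner [[0.50062319 0.07425118 0.022     ]]
w10 51 2.2160420632269506
w17 36 174.26425055638785
```

```bash
python3 -c "
from bench import ticket,ctrl
print(ctrl.get_obs()['wrist_force']); print(ticket.hand_in())"
```

```text
[ 0.03265991  0.99077791 -1.05835241]
the job is handed in; nothing more can be done
None
```

The spanner is home on the screw's flats, the nut is tight at about 0.67 N m by feel, and the job was handed in at about 21 s. No verdict was reported.

- **Spanner:** I slid it home until the throat met the collar, laid it on the foot disc and released it. My first slide was too low: its prongs met the edge of the foot disc and pushed back with about 17 N. I backed off, raised it 7 mm, and it then went on freely.
- **Nut:** I swung the lever clockwise with shut fingers, ending at about 7.85 N at the grip (target 7.6 N). I then backed off and lifted clear.
- **Last checks:**
  - The shank bears on the lug, with the shank point about 8 mm left of the screw's axis.
  - The screw's slot turned about 8° (0.14 rad) from its setting, against the 15° limit.
  - The wrist force is about zero with the arm clear.
  - No other thing looked moved.
- **Disagreement:** the final oblique picture put the jaw about 4 mm sideways of the screw's axis. The flats allow less than 1 mm, and an earlier view straight after release showed a sideways error of 0.4 mm (2 mm along the flats). I took the 4 mm as a camera error and did not check it from another view.

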